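# Sweep stray bottle caps into the collecting bay

### The job

Three black screw caps have been left lying in front of the three-sided steel collecting bay on the bottling bench. Sweep all of them across the bench with your fingers, in through the open mouth, until each lies wholly inside the bay; do not pick any of them up. Leave the bottle, the jar and the loose fittings around the bay where they stand.

Things in the scene. Friction and masses are not known exactly. Their poses are not given: they have to be found in the camera images.
- bay: Collecting bay: three low upright walls of folded steel sheet fixed to the bench, open at the front and on top. Inside 150 mm wide (its y) and 110 mm deep (its x); walls 30 mm high, 4 mm thick; the floor inside is level with the bench, with no sill at the mouth. Origin on the bench at the centre of the inside area; x points from the mouth (at x = -55 mm, facing roughly the robot) to the inner face of the back wall (at x = +55 mm), z up; side walls' inner faces at y = +-75 mm.
- cap_a_center (a point): Centre (10 mm above its underside) of a loose black plastic screw cap, a plain ribbed disc 38 mm across and 20 mm high, 11 to 21 g, lying flat on the bench; starts in front of the bay and to its +y side, 155 to 185 mm short of the bay's centre. It slides when pushed and stops with the push. z up.
- cap_b_center (a point): Centre (10 mm above its underside) of a loose black plastic screw cap, a plain ribbed disc 38 mm across and 20 mm high, 11 to 21 g, lying flat on the bench; starts in front of the middle of the bay's mouth, 155 to 185 mm short of the bay's centre. It slides when pushed and stops with the push. z up.
- cap_c_center (a point): Centre (10 mm above its underside) of a loose black plastic screw cap, a plain ribbed disc 38 mm across and 20 mm high, 11 to 21 g, lying flat on the bench; starts in front of the bay and to its -y side, 155 to 185 mm short of the bay's centre. It slides when pushed and stops with the push. z up.
- ferrule: Loose steel ring, 40 mm across, 28 mm bore, 24 mm high, lying flat; to be left alone. Stands beside the bay or beside its mouth. Origin at the centre of its underside, z up.
- fitting: Loose brass hexagon fitting, 37 mm across the corners, 38 mm high, hexagon down, round spigot up; to be left alone. Stands beside the bay or beside its mouth. Origin at the centre of its underside, z up.
- ball_knob: Loose machine knob: black ball of 36 mm on a brass foot 22 mm across, 44 mm high, standing on its foot; to be left alone. Stands beside the bay or beside its mouth. Origin at the centre of its underside, z up.
- wing_nut: Loose steel wing nut, 46 mm over its wings (along its x), 24 mm high, standing on its round foot; to be left alone. Stands beside the bay or beside its mouth. Origin at the centre of its underside, z up.
- bottle: Loose amber glass bottle, 61 mm across, 230 mm high, upright, out to the +y side of the bay; to be left alone. Origin at the centre of its underside, z up.
- jar: Loose amber glass jar with a steel lid, 60 mm across, 70 mm high, upright, out to the -y side of the bay; to be left alone. Origin at the centre of its underside, z up.
Mind the look-alikes: they are no part of the job. What is shaped like the part that bears cap_b_center but green or purple is not meant. Several things have the shape of the bay; the one meant has the colours described above.

How it is judged:
At the end, for the whole second after the job is handed in: All three caps at rest on the bench between the bay's walls, each disc behind the line of the mouth (up to 1 mm of overhang allowed: cap centre at least 18 mm past that line); ring, fitting, knob, wing nut, bottle and jar upright and within 20 mm of where they started (x of cap_a_center in the frame of bay between -0.037 and 0.055 m and y of cap_a_center in the frame of bay between -0.075 and 0.075 m and height (world z) of each of cap_a_center, cap_b_center, cap_c_center below 0.025 m and linear speed of each of cap_a, cap_b, cap_c below 0.02 m/s and x of cap_b_center in the frame of bay between -0.037 and 0.055 m and y of cap_b_center in the frame of bay between -0.075 and 0.075 m and x of cap_c_center in the frame of bay between -0.037 and 0.055 m and y of cap_c_center in the frame of bay between -0.075 and 0.075 m and distance of each of ferrule, fitting, ball_knob, wing_nut, bottle, jar from where it was at the start of the episode below 0.02 m and angle between each of ferrule, fitting, ball_knob, wing_nut, bottle, jar's own z axis and vertical below 0.3 rad); the robot touches nothing.
It fails at once if a cap is lifted: its centre rises more than 20 mm above where it lay (height (world z) of any of cap_a_center, cap_b_center, cap_c_center above 0.03 m).
It fails at once if one of the other loose things (ring, fitting, knob, wing nut, bottle, jar) is moved more than 20 mm or tipped (distance of any of ferrule, fitting, ball_knob, wing_nut, bottle, jar from where it was at the start of the episode above 0.02 m or angle between any of ferrule, fitting, ball_knob, wing_nut, bottle, jar's own z axis and vertical above 0.3 rad).
It also fails if it takes over 69 s, if anything falls off the work surface, if the arm or the gripper's body presses on something with over 40 N, if the wrist force passes 120 N, or if a joint passes its speed limit or range.

### The arm

A 6-joint arm with a two-finger parallel gripper is mounted at the origin on the work surface. World frame = base frame: x ahead of the robot, y to its left, z up, the work surface at z = 0. Lengths are in m, angles in rad, forces in N, time in s.
With the tool pointing down it reaches from about 0.375 to 0.9 m from the base axis. Payload 3.1 kg.
Tool frame: the origin (TCP) lies at the very end of the fingers, on their centre line; the grasp point (between the pads) lies robot.grasp_offset behind it (robot.grasp_offset is the distance from the TCP to the grasp point, in m); z points along the fingers, y is the direction in which the jaws open and shut (so a half turn about z gives the same grasp; the last joint's range is limited). The gripper opens to 87 mm and grips with 3 to 60 N. Pads are 19 mm wide; open, the fingers measure 117 mm over their backs; the gripper's body (75 mm by 190 mm) begins 51 mm behind the grasp point.
Start: joints at [-1.3, 0.527, 1.433, -0, 1.181, -0.178], TCP at [0.271, -0.563, 0.197] pointing down, gripper open.
Joint ranges: [-3.08, 3.08], [-0.75, 2.2], [0.22, 2.44], [-1.43, 4.57], [0, 2.65], [-2.85, 2.85]. Speed limits (rad/s): [2.79, 2.79, 3.14, 3.14, 3.14, 3.14].

### API

Orientations are given as a unit quaternion [x, y, z, w].
In Python, from rig import robot gives the robot as it stands.
- The arm moves only by the tool drive_tool, never from a script. Its argument "targets" is one flat list of numbers, 6 for each row, row after row: the shift along the tool's x, y, z in cm, then the turn, a rotation vector about the tool's x, y, z in degrees. A call has 1 to 12 rows; each row is the pose to reach, as a shift and turn from the pose commanded when the call began, along the tool's axes at that moment; what a row does not reach only later rows make up. A row lasts 1/12 s, in which the tool goes at most 41.7 mm and 7.16 degrees, less where a joint would pass 70% of its speed; a pose out of reach is approached as far as the arm can. A call with a gripper value outside its range is refused whole. "grip" is the gripper command: -1 is fully open, 1 is shut, values between are in proportion, set as the call begins (left out, the last holds). The fingers move at their own pace and stop on an object; "squeeze" is the grip in N (left out, the last holds). Time passes only in rows, so rows that repeat a pose let the fingers close. It gives the time, the measured TCP pose, the force and the opening at its end, in the units of the state.
- robot.get_obs(): the state, without advancing time (a new reading comes with each control period).
- robot.camera(name): name is "side" or "top"; returns (picture, depth): 384x512x3 uint8, red, green, blue; 384x512 float32, m along the optical axis (not along the pixel's ray), 0 where there is no reading.
- robot.calibration(name): a dict with "mtx" (3x3 intrinsics, pixels), "distortion" ([k1, k2, p1, p2, k3] as OpenCV has them; the pictures are not rectified), "R" (3x3) and "t" (3): a world point X has camera coordinates R X + t. Camera axes: x right, y down, z forward; pixel columns grow to the right and rows downward; lengths in m; the calibration is good to about 2 mm. A picture is of the moment at which its call begins. calibration takes no time and is no camera call.
- robot.hand_in(): hands the job in, once; it reports no verdict.
The state is a dict: "time": time; "q": joint angles; "joint_velocities": joint speeds; "joint_torque": joint torques, N m; "position": TCP position; "tool_rot": TCP orientation; "ft_force": force on the tool from outside, world axes, zero at the start; "moment": the same for the moment, N m; "grip_width": finger opening in m.
Only numpy, scipy, OpenCV 4.12 (cv2) and the standard library are available. Lean on these libraries where they do the work, as an engineer would, in place of code of your own. Each camera call takes 0.05 s, during which the arm holds its last target.

## Working session

There is one attempt and no reset: what is moved stays moved. The work goes in short steps, Python scripts to look and compute and a tool call to move; the robot and the scene stay as the last step left them, time stands still between calls to the robot, and variables do not carry over. Pictures are saved under pics/ and viewed, and the job is handed in when it is done.

Besides the shell and the picture viewer there is one more tool, called after ">>>" as name(argument=value, ...), one argument or row to a line, values as JSON. drive_tool: Moves the arm, as the interface text tells. Its arguments: {"type":"object","properties":{"targets":{"type":"array","items":{"type":"number"}},"grip":{"type":"number"},"squeeze":{"type":"number"}},"required":["targets"]}

```bash
mkdir -p pics; ls
python3 - <<'E'
from rig import robot
import cv2,numpy as np
o=robot.get_obs();print(o)
for n in("top","side"):
    p,d=robot.camera(n);cv2.imwrite(f"pics/{n}0.png",p[:,:,::-1]);np.savez(f"{n}0.npz",p=p,d=d);c=robot.calibration(n);print(n,c)
E
```

```text
pics
{'time': 0.0, 'q': array([-1.30048752e+00,  5.28448801e-01,  1.43390449e+00, -1.12020978e-05,
        1.18140160e+00, -1.78497290e-01]), 'joint_velocities': array([-9.96924610e-04,  4.42163999e-04, -8.08135327e-04,  1.47784783e-03,
       -2.11982152e-04,  1.44509596e-05]), 'joint_torque': array([ 7.97986104e-04, -4.40042818e+01, -1.76588792e+01,  6.33742777e-02,
        5.83713397e-02, -1.57520244e-04]), 'position': array([ 0.27099177, -0.56231741,  0.19608168]), 'tool_rot': array([ 9.74926073e-01,  2.22526367e-01, -5.47861167e-05, -1.07974167e-03]), 'ft_force': array([-0.01206586,  0.11811676, -0.54368119]), 'moment': array([-0.01161817,  0.02163023,  0.02230433]), 'grip_width': 0.08716367377917125}
top {'mtx': array([[423.50168893,   0.        , 256.59084514],
       [  0.        , 423.50168893, 186.2835494 ],
       [  0.        ,   0.        ,   1.        ]]), 'distortion': array([-0.05090408,  0.        ,  0.        ,  0.        ,  0.        ]), 'R': array([[-0.00832572, -0.99992047, -0.0094731 ],
       [-0.9848231 ,  0.00984166, -0.17328186],
       [ 0.17336131,  0.00788663, -0.98482671]]), 't': array([0.04080226, 0.58318641, 0.89994708])}
side {'mtx': array([[425.75561007,   0.        , 251.6927105 ],
       [  0.        , 425.75561007, 185.08486911],
       [  0.        ,   0.        ,   1.        ]]), 'distortion': array([-0.12561973,  0.        ,  0.        ,  0.        ,  0.        ]), 'R': array([[-0.95020581, -0.31161632,  0.00204591],
       [-0.1862942 ,  0.56277595, -0.80534322],
       [ 0.2498067 , -0.76562295, -0.59280529]]), 't': array([0.53754097, 0.12728826, 0.81526966])}
```

View pics/top0.png

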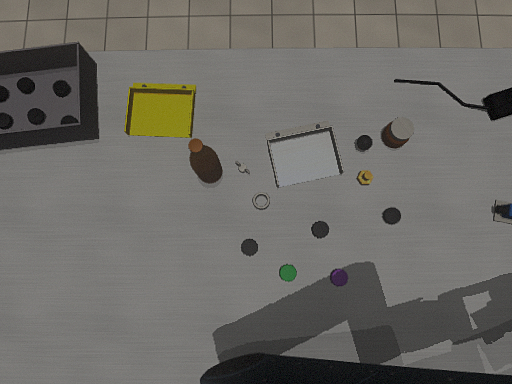

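View pics/side0.png

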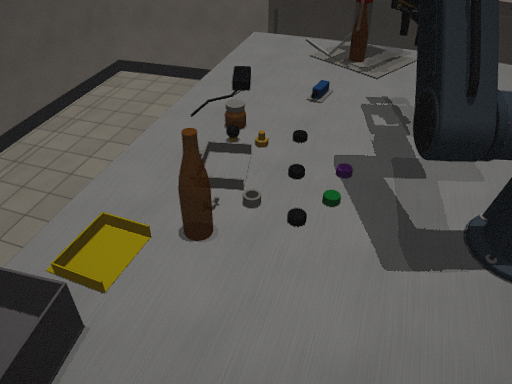

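Candidates in the top view:
- **Bays:** steel bay at (305,157). The yellow tray at (161,112) is a look-alike.
- **Caps:** black discs at (249,247), (320,229) and (391,215). Green (288,272) and purple (339,277) are decoys. The black disc at (364,143), beside the bay, is the ball knob.
- **Other things:** ring (261,201), wing nut (243,168), hexagon fitting (365,177), bottle (205,162), jar (398,132).

Next I'll take a close crop and measure.

```bash
cat > h.py <<'E'
import cv2,numpy as np
from rig import robot
def ray(n,uv,z):
    c=robot.calibration(n);R=np.array(c["R"]);t=np.array(c["t"])
    p=cv2.undistortPoints(np.array(uv,float).reshape(-1,1,2),c["mtx"],c["distortion"]).reshape(-1,2)
    C=-R.T@t; D=np.c_[p,np.ones(len(p))]@R
    return C+D*((z-C[2])/D[:,2])[:,None]
def proj(n,X):
    c=robot.calibration(n);return cv2.projectPoints(np.array(X,float).reshape(-1,1,3),cv2.Rodrigues(c["R"])[0],c["t"],c["mtx"],c["distortion"])[0].reshape(-1,2)
def darkcaps(p,uvs,r=16,thr=62):
    out=[]
    for u,v in uvs:
        u,v=int(u),int(v)
        g=p[v-r:v+r+1,u-r:u+r+1].max(2)
        n,l,s,c=cv2.connectedComponentsWithStats((g<thr).astype(np.uint8))
        k=1+s[1:,4].argmax() if n>1 else 0
        out.append((c[k][0]+u-r,c[k][1]+v-r,s[k,4],s[k,2],s[k,3]))
    return out
E
python3 - <<'E'
from h import *
z=np.load("top0.npz");p,d=z["p"],z["d"]
cv2.imwrite("pics/crop0.png",cv2.resize(p[110:300,180:440],None,fx=3,fy=3,interpolation=cv2.INTER_CUBIC)[:,:,::-1])
for o in darkcaps(p,[(249,247),(320,229),(391,215),(364,143)]): print(o,ray("top",o[:2],.012),d[int(o[1]),int(o[0])])
E
```

```text
(np.float64(249.05803571428572), np.float64(246.72321428571428), np.int32(224), np.int32(17), np.int32(17)) [[0.45037728 0.05415482 0.012     ]] 0.9593302
(np.float64(319.57142857142856), np.float64(229.04761904761904), np.int32(231), np.int32(18), np.int32(17)) [[ 0.48914617 -0.10819252  0.012     ]] 0.96133906
(np.float64(391.2151898734177), np.float64(215.37552742616035), np.int32(237), np.int32(19), np.int32(16)) [[ 0.51886392 -0.27557608  0.012     ]] 0.96518874
(np.float64(363.44444444444446), np.float64(142.44949494949495), np.int32(198), np.int32(17), np.int32(16)) [[ 0.69407322 -0.22008529  0.012     ]] 0.97746617
```

View pics/crop0.png

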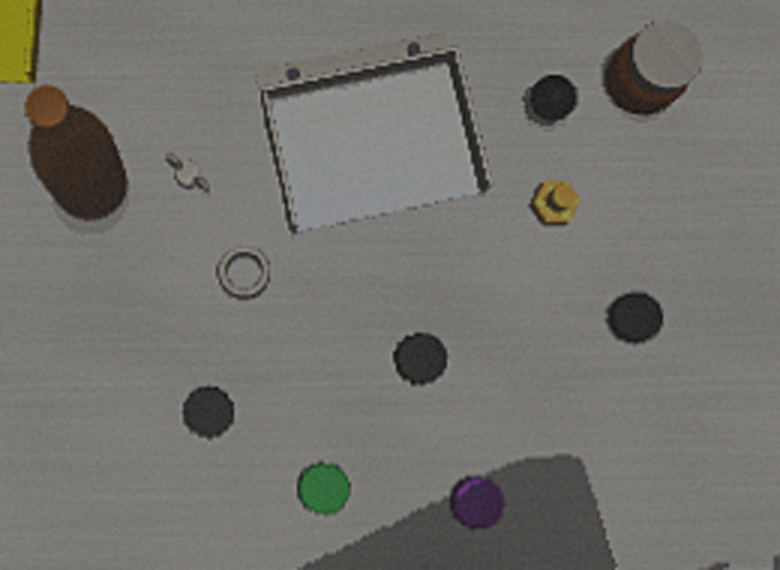

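```bash
cat >> h.py <<'E'
def bayT(b,P):
    c,s=np.cos(b[2]),np.sin(b[2]);P=np.atleast_2d(P);
    return np.c_[b[0]+c*P[:,0]-s*P[:,1],b[1]+s*P[:,0]+c*P[:,1]]
def tobay(b,X):
    c,s=np.cos(b[2]),np.sin(b[2]);D=np.atleast_2d(X)[:,:2]-b[:2];return np.c_[c*D[:,0]+s*D[:,1],-s*D[:,0]+c*D[:,1]]
E
python3 - <<'E'
from h import *
from scipy.optimize import least_squares
z=np.load("top0.npz");p=z["p"]
f=lambda a:np.array(a)/3+[180,110]-1/3
px=f([(297,231),(481,194),(266,92),(455,62)])
M=np.array([(-.055,.075,0),(-.055,-.075,0),(.055,.075,.03),(.055,-.075,.03)])
g=lambda b:(proj("top",np.c_[bayT(b,M[:,:2]),M[:,2]])-px).ravel()
r=least_squares(g,[.65,-.07,.15]);b=r.x;print(b,r.fun.reshape(-1,2))
np.save("bay.npy",b)
names=dict(ferrule=((243,272),.024),fitting=((555,203),.019),wing=((187,172),.012),knob=((551,99),.026),bottlebase=((95,190),.0),jartop=((667,54),.07),green=((324,488),.02),purple=((477,502),.02))
for k,(q,h) in names.items():
    X=ray("top",[f(q)],h)[0];print(k,X.round(3),tobay(b,X)[0].round(3))
C=np.array([o for o in [ray("top",q,.012)[0] for q in [(249.06,246.72),(319.57,229.05),(391.2,215.4)]]]);print(C,tobay(b,C))
im=cv2.resize(p[110:300,180:440],None,fx=3,fy=3,interpolation=cv2.INTER_CUBIC)[:,:,::-1].copy()
for h,c in((0,(0,0,255)),(.03,(0,255,0))):
    P=np.c_[bayT(b,[(-.055,.075),(.055,.075),(.055,-.075),(-.055,-.075)]),[h]*4]
    q=((proj("top",P)-[180,110])*3+1).astype(int);cv2.polylines(im,[q],False,c,1)
cv2.imwrite("pics/fit0.png",im)
s=proj("side",np.r_[np.c_[bayT(b,[(-.055,.075),(.055,.075),(.055,-.075),(-.055,-.075)]),[.03]*4],C]);
ims=np.load("side0.npz")["p"][:,:,::-1].copy()
for u in s: cv2.circle(ims,tuple(int(x) for x in u),2,(0,0,255),-1)
cv2.imwrite("pics/fitside.png",cv2.resize(ims[100:250,140:400],None,fx=3,fy=3))
E
```

```text
[ 0.656517   -0.07835425  0.18718959] [[-0.60418132  1.07560395]
 [-0.21112383  1.23597267]
 [ 0.70306737 -0.15678565]
 [ 0.10524803 -2.18661197]]
ferrule [0.555 0.027 0.024] [-0.08   0.122]
fitting [ 0.608 -0.217  0.019] [-0.074 -0.127]
wing [0.637 0.07  0.012] [0.008 0.149]
knob [ 0.69  -0.216  0.026] [ 0.007 -0.142]
bottlebase [0.626 0.144 0.   ] [0.011 0.224]
jartop [ 0.712 -0.295  0.07 ] [ 0.014 -0.223]
green [ 0.392 -0.032  0.02 ] [-0.251  0.094]
purple [ 0.381 -0.147  0.02 ] [-0.284 -0.016]
[[ 0.45038453  0.05415029  0.012     ]
 [ 0.48914074 -0.10818905  0.012     ]
 [ 0.51880745 -0.27553714  0.012     ]] [[-0.17787269  0.16855074]
 [-0.17000459  0.00183482]
 [-0.17199932 -0.16811081]]
```

View pics/fit0.png

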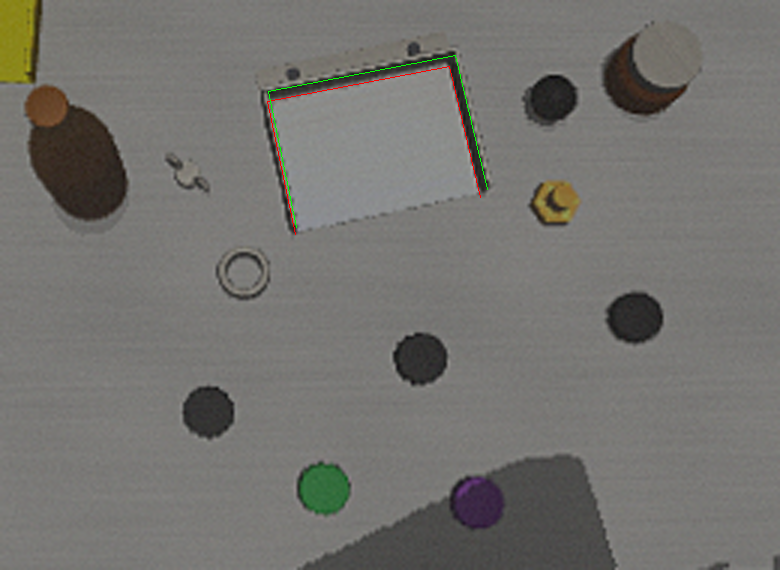

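View pics/fitside.png

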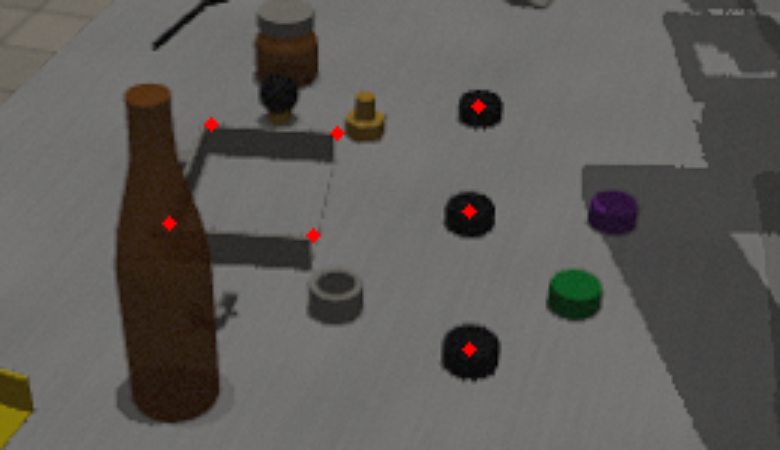

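The bay and caps agree in both views: the top overlay fits to about 2 px and the side dots land on the caps. In the bay frame, A is at (-178,169), B at (-170,2) and C at (-172,-168) mm. The ring at (-80,122) and the fitting at (-74,-127) flank the approach.

My plan is to open the fingers to about 27 mm so each cap nests between them as in a cradle. B goes straight in. C and A are swept sideways in front of the mouth, then the tool turns around each cap and pushes it in.

```bash
cat >> h.py <<'E'
from scipy.spatial.transform import Rotation as Ro
b=np.load("bay.npy")
def yawof(o):
    x=Ro.from_quat(o["tool_rot"]).as_matrix()[:,0];return np.degrees(np.arctan2(x[1],x[0]))
def where():
    o=robot.get_obs();print("t",round(o["time"],2),"bay xy mm",(tobay(b,o["position"])[0]*1e3).round(1),"z",round(o["position"][2]*1e3,1),"yaw rel bay",round(yawof(o)-np.degrees(b[2]),1),"F",o["ft_force"].round(1),"w",round(o["grip_width"],4),"q",o["q"].round(2))
def plan(wps):
    """wps: bay x,y mm, z mm, yaw rel bay deg"""
    o=robot.get_obs();R=Ro.from_quat(o["tool_rot"]).as_matrix();y0=yawof(o)
    for w in wps:
        X=np.r_[bayT(b,[w[0]/1e3,w[1]/1e3])[0],w[2]/1e3]
        s=R.T@(X-o["position"])*100
        Rt=Ro.from_euler("z",w[3]+np.degrees(b[2]),degrees=True).as_matrix()@np.diag([1,-1,-1])
        print(w,"->",s.round(2),Ro.from_matrix(R.T@Rt).as_rotvec(degrees=True).round(1))
E
python3 - <<'E'
from h import *
print(robot.grasp_offset); where(); plan([(-225,0,100,0),(-225,0,7,0)])
E
```

```text
0.0187
t 0.1 bay xy mm [-468.8 -403.9] z 196.2 yaw rel bay 15.0 F [ 0.  -0.4 -0.5] w 0.087 q [-1.3   0.53  1.43 -0.    1.18 -0.18]
(-225, 0, 100, 0) -> [ 34.   -32.69   9.69] [-0.1 -0.  15. ]
(-225, 0, 7, 0) -> [ 33.99 -32.67  18.99] [-0.1 -0.  15. ]
```

>>> drive_tool(
  targets=[3,-3,1,0,0,2,6,-6,2,0,0,4,9,-9,3,0,0,6,12,-12,4,0,0,8,15,-15,5,0,0,9,18,-18,5.5,0,0,10,21,-21,6,0,0,11,24,-24,7,0,0,12,27,-27,8,0,0,13,30,-30,9,0,0,14,32,-31.5,9.5,0,0,15,34,-32.7,9.7,0,0,15],
  grip=0.38,
)

```text
time: 1.1
position: [0.4339, -0.1164, 0.0987]
tool_rot: [0.996, 0.094, -0.002, -0.002]
ft_force: [-0.3, 0.8, 0.3]
grip_width: 0.0279
```

Run:
```python
from h import *
where(); plan([(-225,0,100,0),(-225,1,8,0),(-205,1,8,0),(8,0,8,0)])
```

```text
t 1.1 bay xy mm [-225.8    4. ] z 98.7 yaw rel bay 0.1 F [-0.3  0.8  0.3] w 0.0279 q [-0.51  0.47  1.95  0.    0.73  0.87]
(-225, 0, 100, 0) -> [ 0.08  0.4  -0.13] [-0.2  0.2  0.1]
(-225, 1, 8, 0) -> [0.11 0.34 9.07] [-0.2  0.2  0.1]
(-205, 1, 8, 0) -> [2.11 0.34 9.06] [-0.2  0.2  0.1]
(8, 0, 8, 0) -> [23.41  0.47  8.98] [-0.2  0.2  0.1]
```

>>> drive_tool(
  targets=[0,0,3,0,0,0,0,0,6,0,0,0,0,0,8,0,0,0,0,0,9.1,0,0,0,0,0,9.1,0,0,0,0,0,9.1,0,0,0],
)

```text
time: 1.6
position: [0.4352, -0.1207, 0.0085]
tool_rot: [0.996, 0.093, -0.001, -0.001]
ft_force: [-0.4, -0.7, 0.9]
grip_width: 0.0271
```

Run:
```python
from h import *
where(); plan([(-205,1,8,0),(10,0,8,0)])
p,d=robot.camera("top");cv2.imwrite("pics/t1.png",p[:,:,::-1])
p,d=robot.camera("side");cv2.imwrite("pics/s1.png",cv2.resize(p[80:260,130:430],None,fx=2.5,fy=2.5)[:,:,::-1])
```

```text
t 1.6 bay xy mm [-225.3   -0.4] z 8.5 yaw rel bay -0.0 F [-0.4 -0.7  0.9] w 0.0271 q [-0.52  0.66  2.01  0.    0.48  0.86]
(-205, 1, 8, 0) -> [ 2.03 -0.14  0.05] [-0.1  0.1 -0. ]
(10, 0, 8, 0) -> [ 2.353e+01 -5.000e-02  2.000e-02] [-0.1  0.1 -0. ]
```

View pics/s1.png

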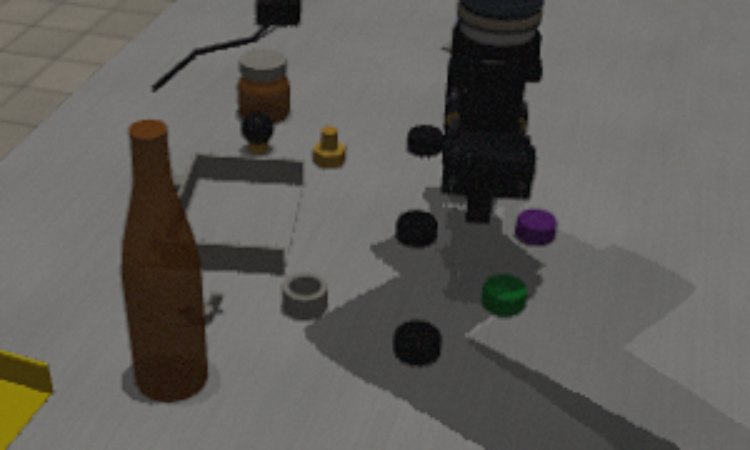

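View pics/t1.png

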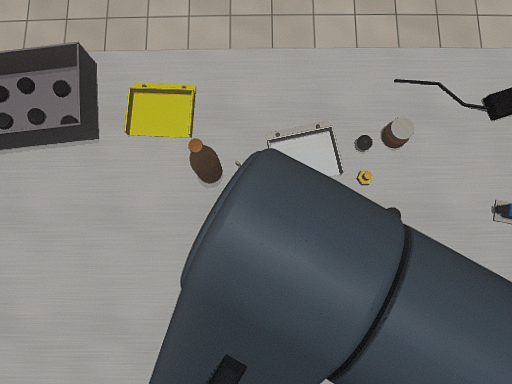

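The side view shows the fingers at (480,205) just behind cap B at (417,228), with nothing else touched. I'll push B in.

>>> drive_tool(
  targets=[1,0,0,0,0,0,2,0,0,0,0,0,3,0,0,0,0,0,4.2,0,0,0,0,0,5.4,0,0,0,0,0,6.6,0,0,0,0,0,7.8,0,0,0,0,0,9,0,0,0,0,0,10.2,0,0,0,0,0,11.4,0,0,0,0,0,12.6,0,0,0,0,0,13.8,0,0,0,0,0],
)

```text
time: 2.7
position: [0.5734, -0.0948, 0.0098]
tool_rot: [0.996, 0.094, 0.001, 0.0]
ft_force: [-0.0, -0.1, -0.3]
grip_width: 0.0269
```

>>> drive_tool(
  targets=[1.2,0,0,0,0,0,2.4,0,0,0,0,0,3.6,0,0,0,0,0,4.8,0,0,0,0,0,6,0,0,0,0,0,7,0,0,0,0,0,7.8,0,0,0,0,0,8.6,0,0,0,0,0,9.1,0,0,0,0,0,9.3,0,0,0,0,0,9.3,0,0,0,0,0],
)

```text
time: 3.62
position: [0.663, -0.0778, 0.0091]
tool_rot: [0.996, 0.094, 0.0, 0.0]
ft_force: [0.4, -1.2, 0.1]
grip_width: 0.027
```

Run:
```python
from h import *
where()
p,d=robot.camera("side");cv2.imwrite("pics/s2.png",cv2.resize(p[80:260,130:430],None,fx=2.5,fy=2.5)[:,:,::-1])
```

```text
t 3.62 bay xy mm [ 6.5 -0.7] z 9.1 yaw rel bay 0.0 F [ 0.4 -1.2  0.1] w 0.027 q [-0.28  0.82  1.44 -0.    0.88  1.1 ]
```

View pics/s2.png

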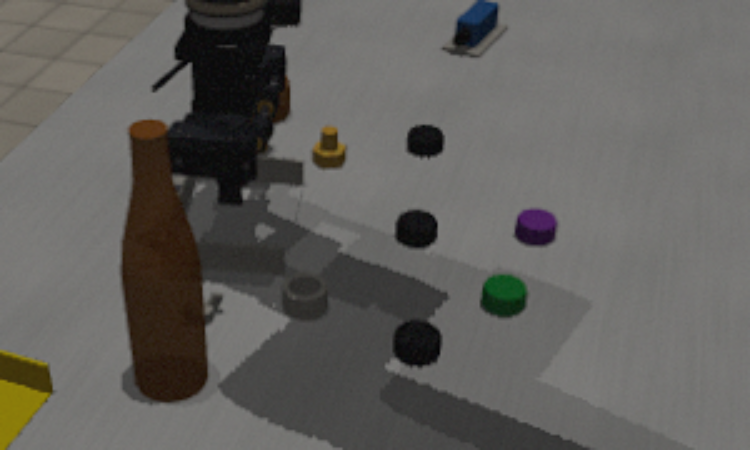

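Run:
```python
from h import *
o=robot.get_obs();P=o["position"];R=Ro.from_quat(o["tool_rot"]).as_matrix()
Q=[P,P+R@[0,.0135,0],P+R@[0,-.0135,0],P+R@[0,.0285,0],P+R@[0,-.0285,0],P-R@[0,0,.0187]]
q=(proj("side",Q)-[130,80])*2.5;print(q.round(0))
im=cv2.imread("pics/s2.png")
for i,u in enumerate(q): cv2.circle(im,tuple(int(x) for x in u),3,[(0,0,255),(0,255,0),(255,0,0),(0,255,255),(255,255,0),(255,0,255)][i],-1)
cv2.imwrite("pics/s2b.png",cv2.resize(im[80:330,130:450],None,fx=2.4,fy=2.4))
```

```text
[[235. 214.]
 [237. 207.]
 [232. 222.]
 [240. 198.]
 [229. 231.]
 [234. 198.]]
```

View pics/s2b.png

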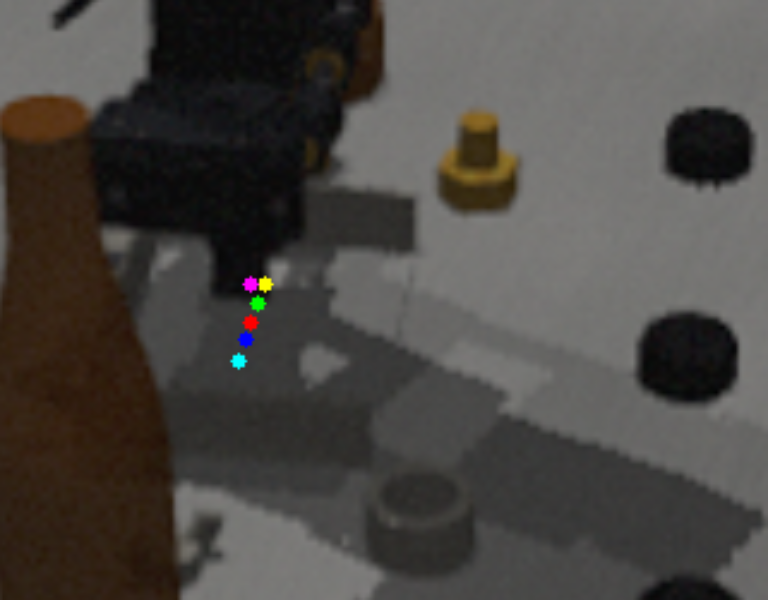

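Run:
```python
from h import *
p,d=robot.camera("side")
c=robot.calibration("side")
def pt(n,u,v):
    x=cv2.undistortPoints(np.array([[[u,v]]],float),c["mtx"],c["distortion"]).ravel();return c["R"].T@(np.array([x[0],x[1],1])*d[v,u]-c["t"])
for v in range(140,175,2):
    u=222;X=pt("side",u,v);print(v,p[v,u],X.round(3),(tobay(b,X)[0]*1e3).round(0))
np.savez("s2.npz",p=p,d=d)
```

```text
140 [ 9 11  9] [0.628 0.009 0.136] [-12.  91.]
142 [14 15 16] [0.627 0.012 0.133] [-12.  94.]
144 [13 10 13] [0.63  0.005 0.124] [-10.  87.]
146 [12 18 18] [0.63  0.005 0.118] [-10.  87.]
148 [9 9 9] [0.63  0.006 0.114] [-10.  88.]
150 [18 19 20] [0.632 0.003 0.107] [-9. 85.]
152 [13 11 12] [ 0.656 -0.053  0.064] [ 4. 25.]
154 [10 11 10] [ 0.657 -0.056  0.057] [ 4. 22.]
156 [11  9 10] [ 0.657 -0.055  0.052] [ 4. 23.]
158 [10 10 13] [ 0.658 -0.057  0.045] [ 5. 21.]
160 [10  8 13] [ 0.657 -0.054  0.042] [ 5. 24.]
162 [46 48 47] [ 0.679 -0.105 -0.001] [ 17. -31.]
164 [59 61 59] [ 0.674 -0.093  0.002] [ 14. -18.]
166 [58 57 56] [ 0.67  -0.085  0.002] [12. -9.]
168 [57 56 55] [ 0.669 -0.081 -0.001] [12. -5.]
170 [61 59 60] [ 0.666 -0.073 -0.001] [10.  3.]
172 [57 58 58] [ 0.661 -0.061  0.002] [ 8. 17.]
174 [58 60 58] [ 0.66  -0.057 -0.001] [ 7. 20.]
```

Cap B did not move; it is still at (417,228). The depth image puts the finger end at z≈40 mm while the reported TCP is at 9 mm, so the fingers passed over the cap. The bench reads z≈0 in the same depth image, so the tool is really about 30 mm higher than its reading. I'll go back and measure this again at the start point before lowering.

>>> drive_tool(
  targets=[-3,0,0,0,0,0,-6,0,0,0,0,0,-9,0,0,0,0,0,-12,0,0,0,0,0,-15,0,0,0,0,0,-18,0,0,0,0,0,-21,0,0,0,0,0,-22.5,0,0,0,0,0,-23.2,0,0,0,0,0,-23.2,0,0,0,0,0],
)

```text
time: 4.55
position: [0.4329, -0.1211, 0.0092]
tool_rot: [0.996, 0.092, -0.001, -0.001]
ft_force: [0.3, -0.1, -0.0]
grip_width: 0.0267
```

```bash
cat >> h.py <<'E'
def cloud(n,p,d):
    c=robot.calibration(n);h,w=d.shape
    uv=np.stack(np.meshgrid(np.arange(w),np.arange(h)),-1).reshape(-1,1,2).astype(float)
    x=cv2.undistortPoints(uv,c["mtx"],c["distortion"]).reshape(-1,2)
    X=(np.c_[x,np.ones(len(x))]*d.reshape(-1,1)-c["t"])@c["R"]
    return X.reshape(h,w,3)
def tip(tag):
    p,d=robot.camera("side");X=cloud("side",p,d);o=robot.get_obs()
    B=tobay(b,X.reshape(-1,3)).reshape(384,512,2);t=tobay(b,o["position"])[0]
    m=(d>0)&(np.hypot(B[...,0]-t[0],B[...,1]-t[1])<.05)&(p.max(2)<40)&(X[...,2]>.022)&(X[...,2]<.09)
    Z=X[m];Bm=B[m]
    if len(Z):
        lo=Z[:,2]<np.percentile(Z[:,2],1)+.02
        print("n",m.sum(),"zmin",Z[:,2].min().round(4),np.percentile(Z[:,2],2).round(4),"low part bay mean",(Bm[lo].mean(0)*1e3).round(1),"range",(Bm[lo].min(0)*1e3).round(0),(Bm[lo].max(0)*1e3).round(0))
    cv2.imwrite(f"pics/{tag}.png",cv2.resize(p[80:260,130:430],None,fx=2.5,fy=2.5)[:,:,::-1]);return p,X
E
python3 - <<'E'
from h import *
where();tip("s3")
E
```

```text
t 4.55 bay xy mm [-227.7   -0.3] z 9.2 yaw rel bay -0.1 F [ 0.3 -0.1 -0. ] w 0.0267 q [-0.52  0.65  2.01 -0.    0.48  0.86]
n 104 zmin 0.0222 0.0354 low part bay mean [-227.4   22.1] range [-239.   12.] [-183.   26.]
```

View pics/s3.png

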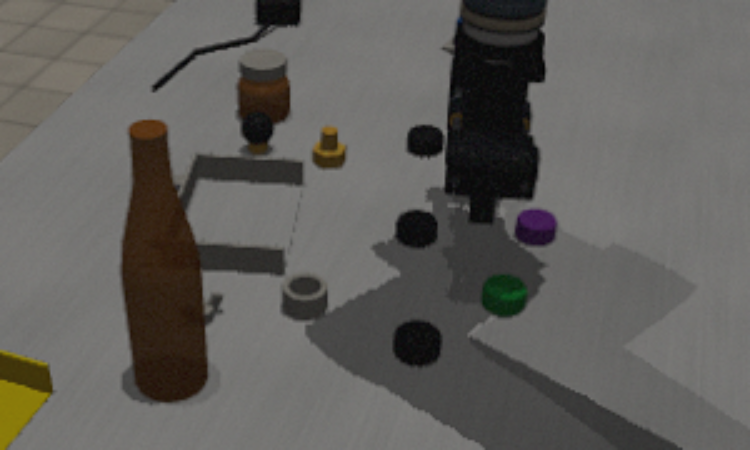

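The side view shows the fingertip at (483,220), about 36 mm above the bench, which confirms the offset. I'll lower in two steps, checking the force.

>>> drive_tool(
  targets=[0,0,1,0,0,0,0,0,2,0,0,0,0,0,2,0,0,0,0,0,2,0,0,0],
)

```text
time: 4.93
position: [0.436, -0.1213, -0.0112]
tool_rot: [0.996, 0.094, 0.0, 0.0]
ft_force: [0.7, 0.1, 0.4]
grip_width: 0.0268
```

Run:
```python
from h import *
where();p,X=tip("s4")
B=tobay(b,X.reshape(-1,3)).reshape(384,512,2)*1e3
for u in (321,323,325):
  for v in range(158,182,2): print(u,v,p[v,u].max(),B[v,u].round(0),(X[v,u,2]*1e3).round(0))
```

```text
t 4.93 bay xy mm [-224.7   -1.1] z -11.2 yaw rel bay 0.0 F [0.7 0.1 0.4] w 0.0268 q [-0.52  0.7   2.01  0.    0.43  0.86]
n 71 zmin 0.022 0.0222 low part bay mean [-224.5   21.7] range [-236.    8.] [-183.   26.]
321 158 13 [-219.   92.] 109.0
321 160 16 [-220.   86.] 101.0
321 162 15 [-220.   88.] 97.0
321 164 14 [-221.   86.] 91.0
321 166 10 [-221.   87.] 87.0
321 168 17 [-226.   23.] 39.0
321 170 10 [-227.   22.] 32.0
321 172 10 [-227.   21.] 26.0
321 174 15 [-228.   21.] 21.0
321 176 36 [-228.   24.] 18.0
321 178 58 [-230.    4.] -2.0
321 180 59 [-230.   16.] 0.0
323 158 16 [-223.   91.] 109.0
323 160 23 [-224.   87.] 102.0
323 162 22 [-224.   88.] 97.0
323 164 15 [-225.   88.] 93.0
323 166 15 [-225.   86.] 86.0
323 168 14 [-230.   26.] 42.0
323 170 23 [-231.   20.] 32.0
323 172 9 [-232.   23.] 28.0
323 174 18 [-232.   23.] 23.0
323 176 41 [-233.   23.] 17.0
323 178 57 [-235.    4.] -2.0
323 180 58 [-234.   15.] 0.0
325 158 14 [-227.   91.] 110.0
325 160 14 [-228.   89.] 103.0
325 162 13 [-229.   85.] 96.0
325 164 18 [-229.   86.] 91.0
325 166 8 [-229.   88.] 88.0
325 168 22 [-235.   22.] 39.0
325 170 30 [-236.   21.] 33.0
325 172 44 [-236.   22.] 28.0
325 174 49 [-239.   -8.] 2.0
325 176 59 [-239.   -0.] 2.0
325 178 63 [-239.    7.] 1.0
325 180 60 [-239.   13.] -1.0
```

View pics/s4.png

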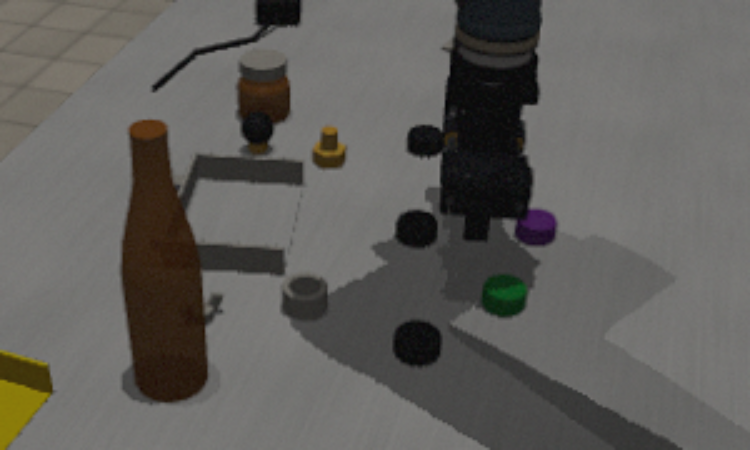

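```bash
cat >> h.py <<'E'
def blobs(n,p,d,zlo=.014,zhi=.028):
    X=cloud(n,p,d);B=tobay(b,X.reshape(-1,3)).reshape(384,512,2)
    m=((d>0)&(X[...,2]>zlo)&(X[...,2]<zhi)&(p.max(2)<60)&(np.abs(B[...,1])<.3)&(B[...,0]>-.26)&(B[...,0]<.05)).astype(np.uint8)
    k,l,s,c=cv2.connectedComponentsWithStats(m)
    for i in range(1,k):
        if s[i,4]>20:
            q=B[l==i]*1e3;print(n,"px",c[i].round(0),"n",s[i,4],"bay mid",((q.min(0)+q.max(0))/2).round(1),"ext",(q.max(0)-q.min(0)).round(0),"mean",q.mean(0).round(1))
E
python3 - <<'E'
from h import *
p,d=robot.camera("side");blobs("side",p,d)
z=np.load("side0.npz");print();blobs("side",z["p"],z["d"])
z=np.load("top0.npz");print();blobs("top",z["p"],z["d"])
X=cloud("side",p,d);B=tobay(b,X.reshape(-1,3)).reshape(384,512,2)*1e3
v=172;print([(u,int(p[v,u].max()),B[v,u].round(0).tolist()) for u in range(310,330)])
E
```

```text
side px [236. 123.] n 82 bay mid [  11.  -206.1] ext [53. 32.] mean [   9.1 -200.1]
side px [300. 134.] n 95 bay mid [-170.8 -166. ] ext [36. 40.] mean [-170.8 -163.9]
side px [233. 135.] n 40 bay mid [   6.6 -130.1] ext [29. 12.] mean [   5.7 -128.7]
side px [231. 146.] n 179 bay mid [  0.5 -74.3] ext [98.  9.] mean [  0.4 -74.4]
side px [296. 169.] n 138 bay mid [-169.    3.] ext [38. 40.] mean [-169.7    5.2]
side px [320. 174.] n 43 bay mid [-225.    21.3] ext [22.  5.] mean [-224.9   21.8]
side px [226. 181.] n 173 bay mid [-13.   79.5] ext [80.  8.] mean [-13.4  79.5]
side px [252. 193.] n 46 bay mid [-78.3 114.6] ext [28. 16.] mean [-78.4 111.3]
side px [329. 195.] n 85 bay mid [-245.5   96.7] ext [26. 38.] mean [-245.9   96. ]
side px [252. 200.] n 67 bay mid [-78.8 131.3] ext [37. 26.] mean [-81.3 137.1]
side px [296. 215.] n 202 bay mid [-177.8  171.1] ext [39. 36.] mean [-177.4  173.1]
side px [199. 231.] n 153 bay mid [ 14.6 241.1] ext [54. 33.] mean [  9.6 249.9]

side px [236. 123.] n 83 bay mid [  11.3 -206.4] ext [52. 35.] mean [   7.8 -200.3]
side px [300. 134.] n 99
[... 1152 characters left out ...]
] n 216 bay mid [-170.3    1.4] ext [37. 38.] mean [-170.6    2.1]
top px [249. 247.] n 222 bay mid [-178.1  168.4] ext [37. 38.] mean [-178.1  168.5]
[(310, 58, [-203.0, -15.0]), (311, 59, [-206.0, -16.0]), (312, 59, [-208.0, -14.0]), (313, 58, [-210.0, -17.0]), (314, 59, [-213.0, -17.0]), (315, 42, [-215.0, -16.0]), (316, 7, [-216.0, 23.0]), (317, 19, [-218.0, 19.0]), (318, 10, [-220.0, 21.0]), (319, 11, [-223.0, 20.0]), (320, 17, [-225.0, 24.0]), (321, 18, [-227.0, 26.0]), (322, 15, [-229.0, 22.0]), (323, 16, [-232.0, 23.0]), (324, 16, [-234.0, 24.0]), (325, 44, [-236.0, 21.0]), (326, 61, [-242.0, -20.0]), (327, 60, [-244.0, -21.0]), (328, 59, [-247.0, -21.0]), (329, 59, [-249.0, -21.0])]
```

The caps agree in both cameras to about 2 mm. Compared with its reading, the tool really sits about 27 mm higher and 5 mm towards bay -y. I'll correct for both and push B.

>>> drive_tool(
  targets=[0,-0.4,0.5,0,0,0,0,-0.7,1.0,0,0,0,0,-0.7,1.0,0,0,0,1,-0.7,1,0,0,0,2,-0.7,1,0,0,0,3,-0.7,1,0,0,0,4,-0.7,1,0,0,0,5,-0.7,1,0,0,0,6,-0.7,1,0,0,0,6.5,-0.7,1,0,0,0,6.5,-0.7,1,0,0,0],
)

```text
time: 5.95
position: [0.4993, -0.1023, -0.0208]
tool_rot: [0.996, 0.094, 0.001, 0.001]
ft_force: [0.1, -0.4, 0.2]
grip_width: 0.0271
```

Run:
```python
from h import *
where();p,X=tip("s5")
p,d=robot.camera("side");blobs("side",p,d)
```

```text
t 5.95 bay xy mm [-158.9    5.8] z -20.8 yaw rel bay 0.0 F [ 0.1 -0.4  0.2] w 0.0271 q [-0.42  0.75  1.87  0.    0.52  0.96]
n 42 zmin 0.0221 0.0222 low part bay mean [-157.4   29.7] range [-170.   20.] [-122.   33.]
side px [236. 123.] n 74 bay mid [  11.2 -204.6] ext [52. 32.] mean [   8.7 -199.6]
side px [233. 135.] n 40 bay mid [   6.6 -130.7] ext [30. 16.] mean [   5.9 -129. ]
side px [231. 146.] n 180 bay mid [  0.7 -74.1] ext [98.  9.] mean [  0.1 -74.4]
side px [285. 172.] n 106 bay mid [-143.4   19.5] ext [53. 25.] mean [-144.6   23.7]
side px [226. 181.] n 175 bay mid [-11.8  79.3] ext [78.  7.] mean [-13.   79.4]
side px [252. 193.] n 40 bay mid [-78.2 113.7] ext [27. 15.] mean [-77.4 111. ]
side px [252. 200.] n 66 bay mid [-78.8 132. ] ext [37. 26.] mean [-81.2 136.4]
side px [329. 200.] n 32 bay mid [-246.1  105.5] ext [28. 22.] mean [-245.3  110.2]
side px [296. 215.] n 198 bay mid [-177.8  171. ] ext [39. 39.] mean [-177.4  172.8]
side px [198. 231.] n 148 bay mid [ 14.8 241.6] ext [54. 34.] mean [ 10.3 249.7]
```

View pics/s5.png

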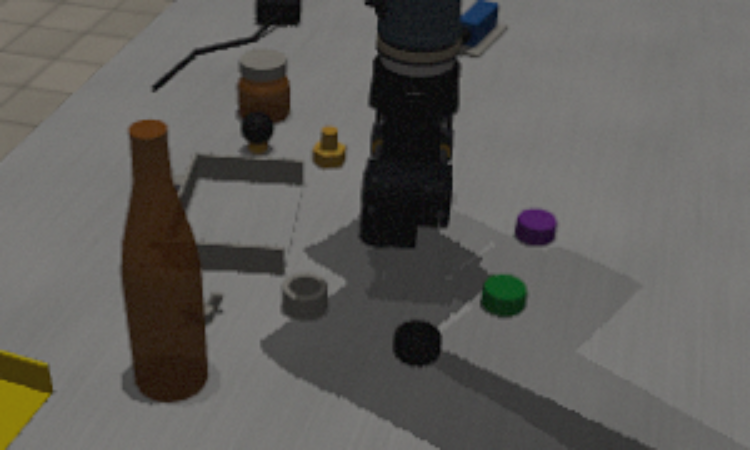

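Cap B is nested: the finger and cap blob spans bay x from -170 to -117 mm. I'll push on into the bay.

>>> drive_tool(
  targets=[1,0,0,0,0,0,2.3,0,0,0,0,0,3.6,0,0,0,0,0,4.9,0,0,0,0,0,6.2,0,0,0,0,0,7.5,0,0,0,0,0,8.8,0,0,0,0,0,10.1,0,0,0,0,0,11.4,0,0,0,0,0,12.7,0,0,0,0,0,13.8,0,0,0,0,0,14.6,0,0,0,0,0],
)

```text
time: 7.05
position: [0.6418, -0.0748, -0.021]
tool_rot: [0.996, 0.093, 0.0, 0.0]
ft_force: [-0.3, -0.4, -0.4]
grip_width: 0.0271
```

>>> drive_tool(
  targets=[0.6,0,0,0,0,0,1.2,0,0,0,0,0,1.7,0,0,0,0,0,1.9,0,0,0,0,0,1.9,0,0,0,0,0],
)

```text
time: 7.47
position: [0.6597, -0.0715, -0.0209]
tool_rot: [0.996, 0.093, 0.0, 0.0]
ft_force: [1.4, 0.3, -0.7]
grip_width: 0.0268
```

Run:
```python
from h import *
where();p,X=tip("s6")
```

```text
t 7.47 bay xy mm [4.4 6.2] z -20.9 yaw rel bay -0.0 F [ 1.4  0.3 -0.7] w 0.0268 q [-0.28  0.86  1.46  0.    0.82  1.11]
n 47 zmin 0.0227 0.023 low part bay mean [ 4.1 30.2] range [-5. 28.] [14. 34.]
```

View pics/s6.png

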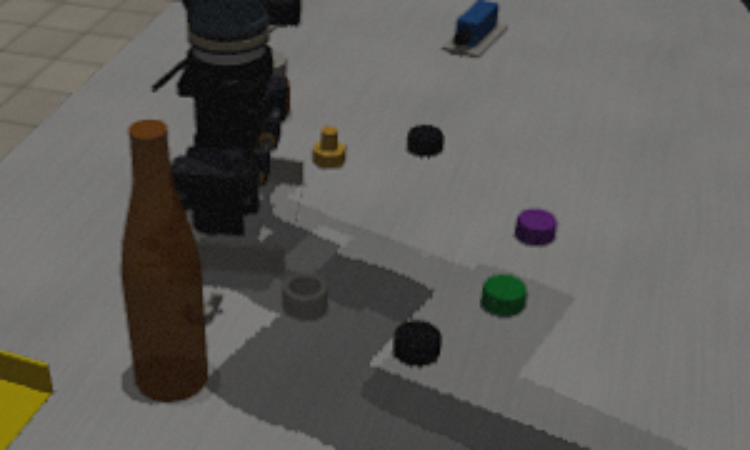

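B should now be at about bay x=26, seated in the fingers. I'll back off, lift, and go to C while turning 90°.

>>> drive_tool(
  targets=[-1.5,0,0,0,0,0,-2.5,0,-1,0,0,0,-3.5,0,-4,0,0,0,-5,1,-5.5,0,0,0,-5,1,-5.5,0,0,0],
)

```text
time: 7.93
position: [0.6114, -0.0925, 0.0378]
tool_rot: [0.996, 0.093, 0.001, 0.001]
ft_force: [-0.6, 0.6, 0.2]
grip_width: 0.027
```

Run:
```python
from h import *
where(); plan([(-172,-215,33,90)])
```

```text
t 7.93 bay xy mm [-46.9  -5.5] z 37.8 yaw rel bay -0.1 F [-0.6  0.6  0.2] w 0.027 q [-0.33  0.73  1.57 -0.    0.84  1.06]
(-172, -215, 33, 90) -> [-12.48  20.97   0.5 ] [  0.2   0.  -90.1]
```

>>> drive_tool(
  targets=[-1,2,0,0,0,-7,-2,4,0,0,0,-14,-3,6,0,0,0,-21,-4,8,0,0,0,-28,-5,10,0,0,0,-35,-6,12,0,0,0,-42,-7,14,0,0,0,-49,-8,16,0,0,0,-56,-9,18,0,0,0,-63,-10,19,0,0,0,-70,-11,20,0,0,0,-77,-12.5,21,0.5,0,0,-84],
)

```text
time: 8.93
position: [0.529, -0.3212, 0.0296]
tool_rot: [0.675, 0.737, 0.0, 0.001]
ft_force: [0.7, -1.1, 0.7]
grip_width: 0.0272
```

>>> drive_tool(
  targets=[0,0,0,0,0,-6,0,0,0,0,0,-6,0,0,0,0,0,-6],
)

```text
time: 9.18
position: [0.528, -0.32, 0.0288]
tool_rot: [0.639, 0.769, 0.0, -0.0]
ft_force: [0.1, 0.7, 0.1]
grip_width: 0.0271
```

Run:
```python
from h import *
where();p,X=tip("s7")
p,d=robot.camera("side");blobs("side",p,d)
print();p,d=robot.camera("top");blobs("top",p,d);cv2.imwrite("pics/t7.png",p[:,:,::-1])
```

```text
t 9.18 bay xy mm [-171.2 -213.5] z 28.8 yaw rel bay 89.8 F [0.1 0.7 0.1] w 0.0271 q [-0.73  0.74  1.57  0.    0.83 -0.91]
n 70 zmin 0.0221 0.0357 low part bay mean [-162.1 -170.4] range [-163. -174.] [-161. -167.]
side px [236. 123.] n 78 bay mid [  10.8 -206.7] ext [52. 34.] mean [   8.2 -199.8]
side px [300. 134.] n 101 bay mid [-172. -166.] ext [38. 39.] mean [-171.7 -163.7]
side px [232. 135.] n 37 bay mid [   6.9 -131.1] ext [29. 16.] mean [   6.  -128.9]
side px [231. 146.] n 179 bay mid [  0.8 -73.9] ext [98. 10.] mean [  1.  -74.4]
side px [214. 164.] n 129 bay mid [26.4  8.9] ext [36. 37.] mean [26.7 11.8]
side px [226. 181.] n 169 bay mid [-12.   80.1] ext [78.  9.] mean [-13.2  79.4]
side px [252. 193.] n 38 bay mid [-77.1 112.1] ext [24. 12.] mean [-76.7 110.5]
side px [330. 196.] n 128 bay mid [-246.1   96.6] ext [28. 38.] mean [-247.2   98.8]
side px [251. 201.] n 58 bay mid [-78.6 134.8] ext [37. 19.] mean [-79.6 137.6]
side px [296. 215.] n 200 bay mid [-177.8  171.1] ext [39. 38.] mean [-177.5  172.9]
side px [198. 231.] n 148 bay mid [ 14.5 241.9] ext [54. 33.] mean [ 10.7 250. ]

top px [388. 141.] n 52 bay mid [   5.1 -210.6] ext [42. 37.] mean [  -0.4 -202.4]
top px [300. 147.] n 138 bay mid [25.9  7. ] ext [36. 37.] mean [27.   6.3]
top px [250. 246.] n 103 bay mid [-178.3  168.2] ext [37. 37.] mean [-177.7  166.6]
```

View pics/s7.png

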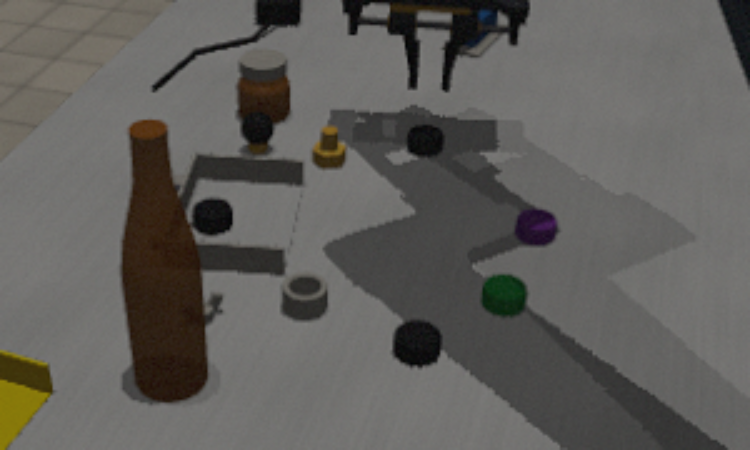

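View pics/t7.png

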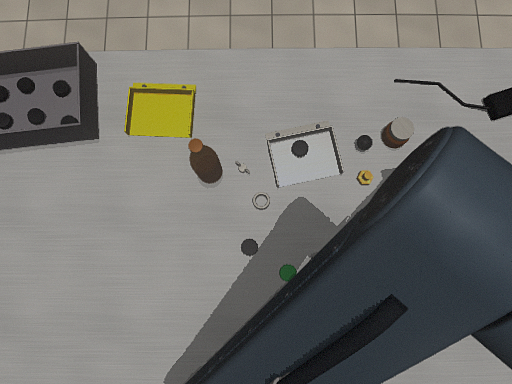

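Cap B lies in the bay at (26,7) mm in both views. Its y matches the reported tool y of 6, so only z is biased; the narrow fingertips explain the earlier y difference. The two fingertips are at (413,85) and (446,85), behind cap C at (425,140). I'll check their position from depth.

Run:
```python
from h import *
p,d=robot.camera("side");X=cloud("side",p,d);B=tobay(b,X.reshape(-1,3)).reshape(384,512,2)*1e3
for v in(108,110,112,114,116): print(v,[(u,B[v,u].round(0).tolist(),int(X[v,u,2]*1e3)) for u in range(288,314) if p[v,u].max()<40])
where(); plan([(-172,-207,-21,90),(-172,-57,-21,90)])
```

```text
108 [(294, [-151.0, -200.0], 77), (295, [-153.0, -205.0], 75), (296, [-156.0, -203.0], 76), (307, [-185.0, -202.0], 78), (308, [-188.0, -207.0], 76), (309, [-191.0, -199.0], 80)]
110 [(294, [-151.0, -204.0], 69), (295, [-154.0, -201.0], 71), (307, [-186.0, -204.0], 71), (308, [-189.0, -204.0], 72), (309, [-191.0, -198.0], 75)]
112 [(293, [-149.0, -204.0], 63), (294, [-151.0, -200.0], 65), (295, [-154.0, -203.0], 63), (307, [-186.0, -207.0], 64), (308, [-189.0, -205.0], 65)]
114 [(293, [-149.0, -203.0], 57), (294, [-152.0, -200.0], 59), (295, [-154.0, -201.0], 59), (307, [-187.0, -204.0], 59), (308, [-189.0, -201.0], 61)]
116 []
t 9.38 bay xy mm [-170.5 -213.3] z 29.2 yaw rel bay 90.0 F [-0.   0.1 -0.8] w 0.0269 q [-0.72  0.74  1.57  0.    0.83 -0.91]
(-172, -207, -21, 90) -> [ 0.63 -0.16  5.02] [ 0.  0. -0.]
(-172, -57, -21, 90) -> [15.63 -0.17  5.01] [ 0.  0. -0.]
```

>>> drive_tool(
  targets=[0,0,2.5,0,0,0,0,0,4,0,0,0,0,0,5,0,0,0,0,0,5,0,0,0,1,0,5,0,0,0,2,0,5,0,0,0,3,0,5,0,0,0,4,0,5,0,0,0,5.2,0,5,0,0,0,6.4,0,5,0,0,0,7.6,0,5,0,0,0,8.8,0,5,0,0,0],
)

```text
time: 10.38
position: [0.5118, -0.2324, -0.0207]
tool_rot: [0.638, 0.77, 0.0, 0.0]
ft_force: [0.5, -1.0, 0.6]
grip_width: 0.0267
```

>>> drive_tool(
  targets=[1.2,0,0,0,0,0,2.4,0,0,0,0,0,3.6,0,0,0,0,0,4.8,0,0,0,0,0,5.7,0,0,0,0,0,6.3,0,0,0,0,0,6.5,0,0,0,0,0,6.5,0,0,0,0,0],
)

```text
time: 11.05
position: [0.4997, -0.1693, -0.021]
tool_rot: [0.638, 0.77, -0.0, -0.0]
ft_force: [0.0, 0.9, -0.6]
grip_width: 0.027
```

Run:
```python
from h import *
where();p,X=tip("s8")
p,d=robot.camera("side");blobs("side",p,d)
```

```text
t 11.05 bay xy mm [-171.   -60.2] z -21.0 yaw rel bay 90.0 F [ 0.   0.9 -0.6] w 0.027 q [-0.54  0.76  1.82 -0.    0.56 -0.73]
n 196 zmin 0.022 0.0222 low part bay mean [-170.2  -48.1] range [-195.  -54.] [-148.  -19.]
side px [236. 123.] n 84 bay mid [  11.2 -205. ] ext [52. 32.] mean [   7.4 -200.1]
side px [233. 135.] n 41 bay mid [   6.7 -131.9] ext [29. 20.] mean [   5.  -129.4]
side px [232. 146.] n 184 bay mid [ -0.3 -74.5] ext [96.  9.] mean [ -0.8 -74.5]
side px [298. 160.] n 162 bay mid [-170.9  -33.5] ext [45. 42.] mean [-170.9  -34.8]
side px [214. 164.] n 128 bay mid [26.   9.3] ext [36. 37.] mean [26.6 11.4]
side px [226. 181.] n 164 bay mid [-12.6  79.7] ext [76.  8.] mean [-13.9  79.5]
side px [251. 192.] n 51 bay mid [-77.3 113.2] ext [28. 15.] mean [-76.1 110.6]
side px [252. 200.] n 68 bay mid [-78.6 132.9] ext [36. 21.] mean [-80.6 137.2]
side px [329. 200.] n 30 bay mid [-246.2  104.3] ext [27. 22.] mean [-245.9  110.4]
side px [296. 215.] n 203 bay mid [-177.8  171.5] ext [39. 37.] mean [-177.4  173. ]
side px [199. 231.] n 155 bay mid [ 14.5 241.3] ext [54. 35.] mean [  9.5 249.6]
```

View pics/s8.png

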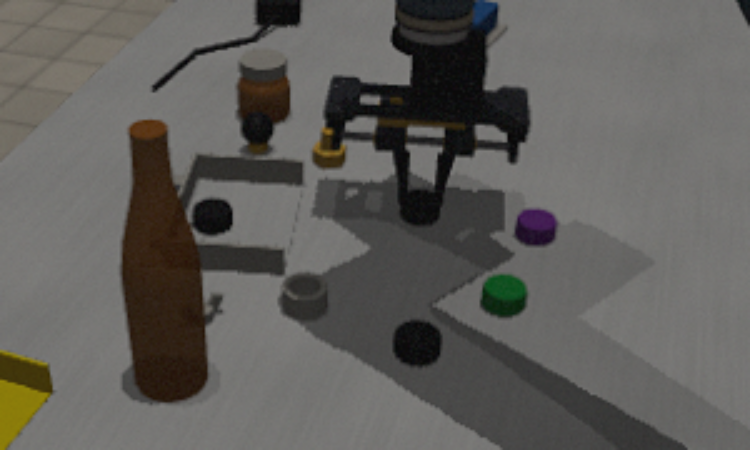

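Cap C is nested in the fingers at about (-171,-36), and the fitting and knob are in place. I'll back off, lift, turn and go down behind it.

>>> drive_tool(
  targets=[-1,0,0,0,0,0,-2,0,-0.5,0,0,6,-2,-1,-3,0,0,13,-1,-2,-4.5,0,0,20,0,-3,-5,0,0,27,1,-4,-5,0,0,34,2,-4.4,-5,0,0,41,2.3,-4.4,-5,0,0,48,2.3,-4.4,-5,0,0,55,2.3,-4.4,-5,0,0,62,2.3,-4.4,-5,0,0,69,2.3,-4.4,-5,0,0,76],
)

```text
time: 12.15
position: [0.453, -0.1569, 0.0292]
tool_rot: [0.978, 0.211, 0.0, 0.001]
ft_force: [0.4, 0.1, 0.0]
grip_width: 0.0266
```

>>> drive_tool(
  targets=[0,0,0,0,0,7,0,0,0,0,0,14,0,0,0,0,0,14,0,0,0,0,0,14],
)

```text
time: 12.48
position: [0.4528, -0.1565, 0.0291]
tool_rot: [0.996, 0.094, 0.0, 0.0]
ft_force: [0.2, 0.1, -0.9]
grip_width: 0.0269
```

Run:
```python
from h import *
where();p,X=tip("s9")
p,d=robot.camera("side");blobs("side",p,d)
plan([(-215,-37,-21,0),(-42,-37,-21,0)])
```

```text
t 12.48 bay xy mm [-214.7  -38.9] z 29.1 yaw rel bay 0.1 F [ 0.2  0.1 -0.9] w 0.0269 q [-0.57  0.63  1.93 -0.    0.58  0.82]
n 112 zmin 0.0221 0.0562 low part bay mean [-182.5  -37.7] range [-186.  -43.] [-179.  -32.]
side px [236. 123.] n 78 bay mid [  10.8 -206.7] ext [52. 32.] mean [   8.2 -199.7]
side px [233. 135.] n 39 bay mid [   6.4 -130.4] ext [29. 13.] mean [   5.3 -128.5]
side px [232. 146.] n 177 bay mid [ -0.2 -74.6] ext [97.  9.] mean [ -1.4 -74.4]
side px [297. 161.] n 130 bay mid [-170.8  -32.7] ext [37. 42.] mean [-170.8  -30.9]
side px [214. 164.] n 128 bay mid [26.4  9.7] ext [36. 36.] mean [26.5 11.6]
side px [226. 181.] n 173 bay mid [-11.8  79.7] ext [78.  8.] mean [-12.9  79.3]
side px [252. 193.] n 39 bay mid [-76.9 111.7] ext [24. 13.] mean [-76.6 110.2]
side px [330. 196.] n 125 bay mid [-246.2   96.1] ext [28. 41.] mean [-246.7   98.7]
side px [251. 201.] n 58 bay mid [-78.7 134.8] ext [36. 18.] mean [-79.7 137.5]
side px [296. 215.] n 197 bay mid [-177.8  171.9] ext [39. 40.] mean [-177.5  172.7]
side px [199. 231.] n 150 bay mid [ 14.9 241.5] ext [54. 34.] mean [  9.7 249.8]
(-215, -37, -21, 0) -> [-0.01 -0.14  5.01] [ 0.  -0.   0.1]
(-42, -37, -21, 0) -> [17.29 -0.12  5.01] [ 0.  -0.   0.1]
```

View pics/s9.png

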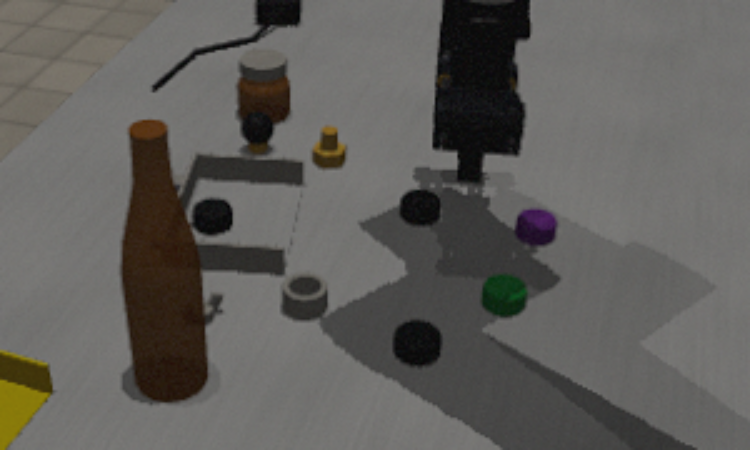

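>>> drive_tool(
  targets=[0,-0.2,2.5,0,0,0,0,-0.2,4,0,0,0,0,-0.2,5,0,0,0,0,-0.2,5,0,0,0,1,-0.2,5,0,0,0,2,-0.2,5,0,0,0,3,-0.2,5,0,0,0,4,-0.2,5,0,0,0,5.2,-0.2,5,0,0,0,6.4,-0.2,5,0,0,0,7.6,-0.2,5,0,0,0,8.8,-0.2,5,0,0,0],
)

```text
time: 13.58
position: [0.5405, -0.1368, -0.0202]
tool_rot: [0.996, 0.094, 0.001, 0.0]
ft_force: [-0.5, 0.0, -0.6]
grip_width: 0.0268
```

>>> drive_tool(
  targets=[1.2,0,0,0,0,0,2.4,0,0,0,0,0,3.6,0,0,0,0,0,4.8,0,0,0,0,0,6,0,0,0,0,0,7.2,0,0,0,0,0,8.2,0,0,0,0,0,8.9,0,0,0,0,0,9.1,0,0,0,0,0,9.1,0,0,0,0,0],
)

```text
time: 14.42
position: [0.6288, -0.1198, -0.0206]
tool_rot: [0.996, 0.094, 0.0, 0.0]
ft_force: [0.6, -0.2, 0.5]
grip_width: 0.0267
```

Run:
```python
from h import *
where();p,X=tip("s10")
p,d=robot.camera("side");blobs("side",p,d)
```

```text
t 14.42 bay xy mm [-34.9 -35.6] z -20.6 yaw rel bay 0.0 F [ 0.6 -0.2  0.5] w 0.0267 q [-0.36  0.83  1.53 -0.    0.78  1.02]
n 49 zmin 0.0223 0.0223 low part bay mean [-34.2 -11.7] range [-45. -25.] [-15.  -7.]
side px [260. 139.] n 21 bay mid [ -70.2 -119. ] ext [17. 12.] mean [ -69.8 -121.4]
side px [216. 145.] n 39 bay mid [ 39.4 -74.3] ext [20.  6.] mean [ 39.7 -73.8]
side px [236. 159.] n 106 bay mid [-19.2 -21.7] ext [55. 24.] mean [-19.9 -18.4]
side px [214. 164.] n 128 bay mid [26.3 10.5] ext [36. 36.] mean [26.9 11.8]
side px [226. 181.] n 176 bay mid [-13.2  79.4] ext [80.  8.] mean [-13.   79.4]
side px [252. 193.] n 53 bay mid [-77.3 115.4] ext [28. 20.] mean [-76.4 111. ]
side px [329. 200.] n 34 bay mid [-245.4  105.5] ext [26. 21.] mean [-244.9  109.8]
side px [251. 200.] n 67 bay mid [-78.6 134.1] ext [37. 18.] mean [-79.3 137.4]
side px [296. 215.] n 196 bay mid [-178.4  171.6] ext [37. 37.] mean [-177.4  172.7]
side px [199. 231.] n 147 bay mid [ 14.3 240.8] ext [53. 35.] mean [  9.7 249.9]
```

View pics/s10.png

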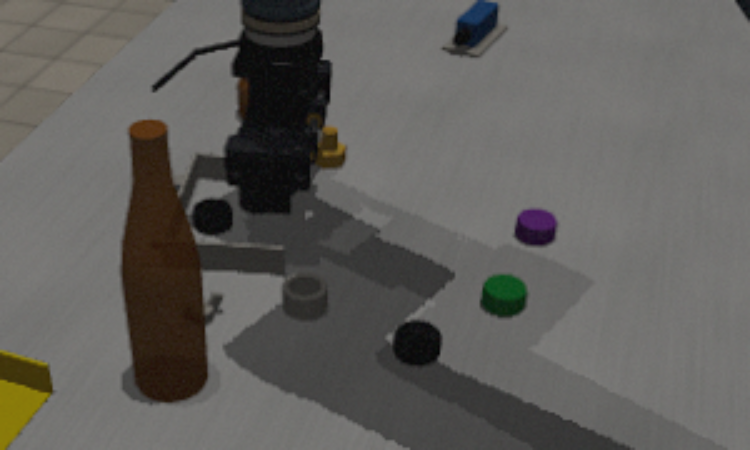

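C's front edge is at about bay x=+8, so its centre is at about -12. Now for A: back off, lift, turn, and cross over in front of the bay.

>>> drive_tool(
  targets=[-1.5,0,0,0,0,0,-3,0,-1,0,0,0,-5,0,-4,0,0,0,-8,0,-5.5,0,0,-6,-11,-1,-6,0,0,-13,-13,-3,-6,0,0,-20,-14.3,-6,-6,0,0,-27,-14.3,-9,-6,0,0,-34,-14.3,-12,-6,0,0,-41,-14.3,-14,-6,0,0,-48,-14.3,-16,-6,0,0,-55,-14.3,-18,-6,0,0,-62],
)

```text
time: 15.52
position: [0.4529, 0.031, 0.0393]
tool_rot: [0.804, 0.595, -0.0, -0.0]
ft_force: [-0.0, -0.2, 0.5]
grip_width: 0.0268
```

Run:
```python
from h import *
where();p,X=tip("s11")
plan([(-178,209,30,90),(-178,209,-21,90)])
```

```text
t 15.52 bay xy mm [-179.8  145.3] z 39.3 yaw rel bay 62.3 F [-0.  -0.2  0.5] w 0.0268 q [-0.18  0.59  1.99 -0.    0.56  0.12]
n 131 zmin 0.0226 0.0696 low part bay mean [-179.3  151.5] range [-204.  132.] [-157.  168.]
(-178, 209, 30, 90) -> [ 5.54 -2.47  0.93] [ -0.2  -0.1 -27.3]
(-178, 209, -21, 90) -> [ 5.54 -2.45  6.03] [ -0.2  -0.1 -27.3]
```

View pics/s11.png

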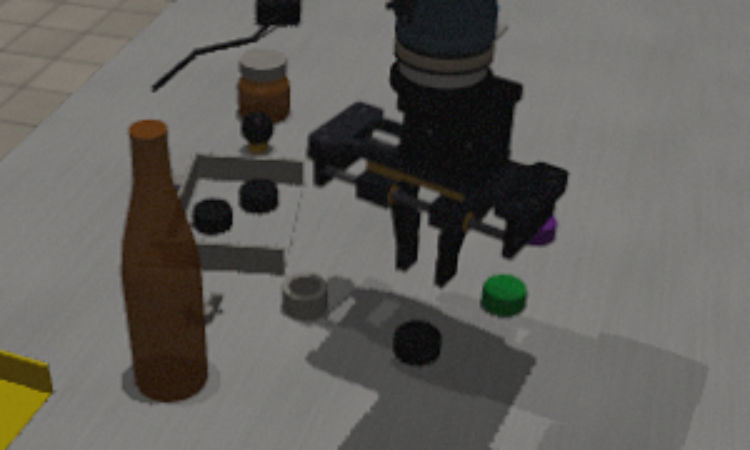

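Caps B (212,216) and C (259,195) are inside the bay. On to A.

>>> drive_tool(
  targets=[2,-1,0,0,0,-7,4,-2,0,0,0,-14,5.5,-2.5,0.5,0,0,-21,5.5,-2.5,1,0,0,-27.3,5.5,-2.5,1,0,0,-27.3,5.5,-2.5,1,0,0,-27.3],
)

```text
time: 16.07
position: [0.4459, 0.0898, 0.0291]
tool_rot: [0.644, 0.765, -0.0, -0.0]
ft_force: [-0.1, -0.9, 0.1]
grip_width: 0.0266
```

Run:
```python
from h import *
where();p,X=tip("s12")
B=tobay(b,X.reshape(-1,3)).reshape(384,512,2)*1e3
plan([(-178,209,-21,90)])
```

```text
t 16.07 bay xy mm [-175.6  204.5] z 29.1 yaw rel bay 89.1 F [-0.1 -0.9  0.1] w 0.0266 q [-0.05  0.61  1.99 -0.    0.54 -0.22]
n 130 zmin 0.022 0.0546 low part bay mean [-174.   165.1] range [-182.  158.] [-166.  172.]
(-178, 209, -21, 90) -> [ 0.48 -0.28  5.02] [-0.   0.  -0.9]
```

View pics/s12.png

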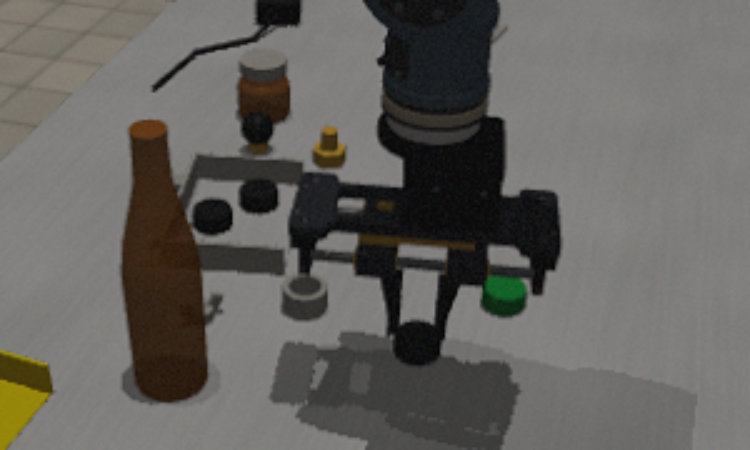

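>>> drive_tool(
  targets=[0.7,-0.3,0,0,0,-1,0.7,-0.3,0,0,0,-1,0.7,-0.3,2.5,0,0,-1,0.7,-0.3,4,0,0,-1,0.7,-0.3,4,0,0,-1],
)

```text
time: 16.53
position: [0.4407, 0.0962, -0.0126]
tool_rot: [0.637, 0.771, -0.001, -0.002]
ft_force: [0.1, -0.2, 0.0]
grip_width: 0.027
```

Run:
```python
from h import *
where();p,X=tip("s13")
B=tobay(b,X.reshape(-1,3)).reshape(384,512,2)*1e3
for v in(206,210,214,218,220): print(v,[(u,B[v,u].round(0).tolist(),int(X[v,u,2]*1e3)) for u in range(280,312,2) if p[v,u].max()<45])
plan([(-178,210,-21,90)])
```

```text
t 16.53 bay xy mm [-179.6  211.7] z -12.6 yaw rel bay 90.2 F [ 0.1 -0.2  0. ] w 0.027 q [-0.03  0.7   2.01 -0.    0.43 -0.22]
n 237 zmin 0.0221 0.0234 low part bay mean [-181.1  220.6] range [-203.  166.] [-156.  225.]
206 [(280, [-146.0, 250.0], 101), (282, [-150.0, 250.0], 102), (284, [-153.0, 251.0], 102), (286, [-157.0, 251.0], 103), (288, [-160.0, 248.0], 101), (290, [-164.0, 247.0], 100), (292, [-167.0, 243.0], 97), (294, [-171.0, 244.0], 99), (296, [-175.0, 243.0], 99), (298, [-178.0, 243.0], 98), (302, [-185.0, 243.0], 99), (304, [-189.0, 243.0], 100), (306, [-193.0, 242.0], 99), (308, [-196.0, 242.0], 100), (310, [-199.0, 249.0], 106)]
210 [(280, [-146.0, 249.0], 91), (282, [-150.0, 251.0], 93), (284, [-154.0, 251.0], 93), (286, [-157.0, 250.0], 93), (288, [-161.0, 250.0], 93), (290, [-164.0, 212.0], 62), (292, [-168.0, 159.0], 19), (294, [-172.0, 158.0], 18), (296, [-176.0, 157.0], 19), (298, [-180.0, 160.0], 21), (300, [-184.0, 157.0], 19), (302, [-188.0, 156.0], 18), (306, [-195.0, 207.0], 62), (308, [-197.0, 245.0], 93), (310, [-200.0, 249.0], 97)]
214 [(284, [-153.0, 22
[... 502 characters left out ...]
69.0, 184.0], 19), (294, [-173.0, 183.0], 19), (296, [-177.0, 184.0], 19), (298, [-181.0, 185.0], 20), (300, [-185.0, 182.0], 18), (302, [-189.0, 182.0], 19), (304, [-193.0, 180.0], 18), (306, [-196.0, 220.0], 52), (308, [-199.0, 221.0], 53), (310, [-203.0, 224.0], 56)]
220 [(286, [-158.0, 223.0], 45), (288, [-162.0, 222.0], 45), (290, [-165.0, 214.0], 38), (292, [-169.0, 184.0], 13), (294, [-173.0, 186.0], 16), (296, [-177.0, 188.0], 17), (298, [-181.0, 185.0], 16), (300, [-185.0, 184.0], 15), (302, [-189.0, 186.0], 17), (304, [-193.0, 202.0], 32), (306, [-196.0, 221.0], 48), (308, [-200.0, 225.0], 52), (310, [-204.0, 222.0], 50)]
(-178, 210, -21, 90) -> [-0.17  0.12  0.93] [-0.2 -0.   0.2]
```

View pics/s13.png

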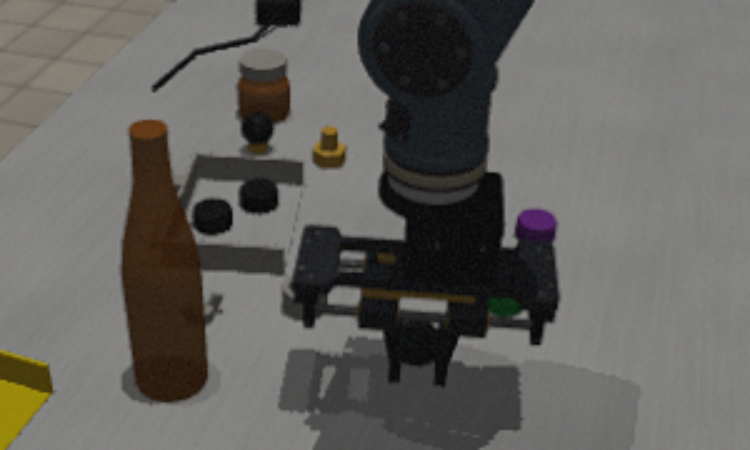

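The cap shows between the two fingers, which are on its +y side. I'll lower and sweep A towards the middle.

>>> drive_tool(
  targets=[0,0.1,0.8,0,0,0,0,0.1,0.8,0,0,0,-1,0.1,0.8,0,0,0,-2,0.1,0.8,0,0,0,-3,0.1,0.8,0,0,0,-4,0.1,0.8,0,0,0,-5,0.1,0.8,0,0,0,-6.2,0.1,0.8,0,0,0,-7.4,0.1,0.8,0,0,0,-8.6,0.1,0.8,0,0,0,-9.8,0.1,0.8,0,0,0,-11,0.1,0.8,0,0,0],
)

```text
time: 17.58
position: [0.4644, -0.0128, -0.0189]
tool_rot: [0.636, 0.772, 0.0, 0.0]
ft_force: [-0.7, -0.2, -0.1]
grip_width: 0.0268
```

>>> drive_tool(
  targets=[-1.2,0,0,0,0,0,-2.4,0,0,0,0,0,-3.3,0,0,0,0,0,-3.8,0,0,0,0,0,-3.9,0,0,0,0,0,-3.9,0,0,0,0,0],
)

```text
time: 18.08
position: [0.4716, -0.0499, -0.019]
tool_rot: [0.636, 0.772, -0.0, -0.0]
ft_force: [0.1, 1.0, -0.2]
grip_width: 0.0268
```

Run:
```python
from h import *
where();p,X=tip("s14")
p,d=robot.camera("side");blobs("side",p,d)
```

```text
t 18.08 bay xy mm [-176.4   62.4] z -19.0 yaw rel bay 90.3 F [ 0.1  1.  -0.2] w 0.0268 q [-0.34  0.73  1.96  0.    0.46 -0.53]
n 221 zmin 0.022 0.0229 low part bay mean [-176.7   72. ] range [-200.   33.] [-153.   77.]
side px [236. 123.] n 84 bay mid [  11.2 -205.4] ext [52. 30.] mean [   7.8 -200.4]
side px [233. 135.] n 37 bay mid [   6.5 -132.5] ext [29. 21.] mean [   5.2 -128.2]
side px [231. 146.] n 184 bay mid [  0.8 -74.3] ext [98.  9.] mean [  0.1 -74.4]
side px [233. 156.] n 122 bay mid [-11.9 -32.5] ext [35. 39.] mean [-11.6 -30.2]
side px [214. 164.] n 127 bay mid [26.6  9.4] ext [35. 35.] mean [26.8 12. ]
side px [297. 179.] n 142 bay mid [-171.8   47.5] ext [35. 57.] mean [-173.5   47.5]
side px [226. 181.] n 164 bay mid [-11.8  80.3] ext [78.  8.] mean [-13.4  79.5]
side px [306. 186.] n 21 bay mid [-194.5   72.2] ext [9. 8.] mean [-194.9   73.3]
side px [251. 193.] n 40 bay mid [-76.9 111. ] ext [24. 11.] mean [-76.2 111. ]
side px [329. 195.] n 106 bay mid [-245.5   95.9] ext [26. 40.] mean [-245.8   96.7]
side px [251. 200.] n 55 bay mid [-78.7 134. ] ext [36. 19.] mean [-79.8 137.7]
side px [199. 231.] n 151 bay mid [ 14.6 241.5] ext [54. 36.] mean [  9.4 250. ]
```

View pics/s14.png

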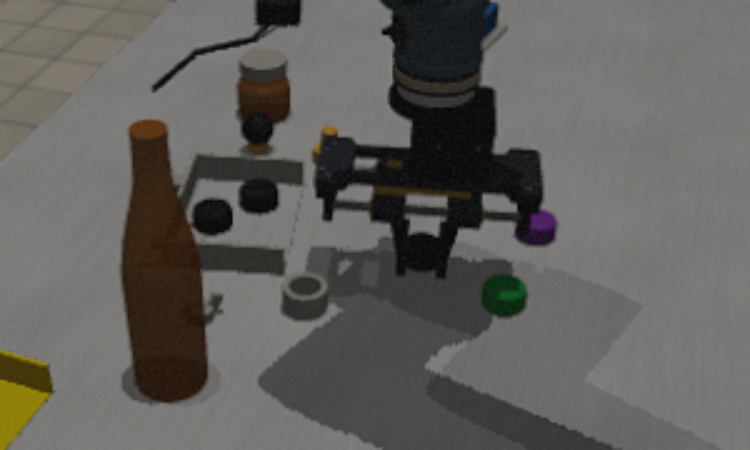

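Cap A is nested at about (-177,40); the ring, green cap and the rest are unmoved. I'll back off, lift, turn and go down behind it.

>>> drive_tool(
  targets=[1,0,0,0,0,0,2,0,-0.5,0,0,6,2,-1,-3,0,0,13,1,-2,-4.5,0,0,20,0,-3,-5,0,0,27,-1,-4,-5,0,0,34,-2,-4.4,-5,0,0,41,-2.2,-4.4,-5,0,0,48,-2.2,-4.4,-5,0,0,55,-2.2,-4.4,-5,0,0,62,-2.2,-4.4,-5,0,0,69,-2.2,-4.4,-5,0,0,76],
)

```text
time: 19.18
position: [0.4321, -0.0783, 0.0311]
tool_rot: [0.977, 0.214, -0.0, -0.0]
ft_force: [-0.5, 0.3, 0.6]
grip_width: 0.0269
```

>>> drive_tool(
  targets=[0,0,0,0,0,7,0,0,0,0,0,14,0,0,0,0,0,14,0,0,0,0,0,14],
)

```text
time: 19.52
position: [0.4322, -0.0786, 0.0311]
tool_rot: [0.995, 0.098, -0.0, -0.0]
ft_force: [0.6, -0.5, -0.2]
grip_width: 0.0269
```

Run:
```python
from h import *
where();p,X=tip("s15")
p,d=robot.camera("side");blobs("side",p,d)
plan([(-220,40,-20,0),(-36,40,-20,0)])
```

```text
t 19.52 bay xy mm [-220.4   41.5] z 31.1 yaw rel bay 0.5 F [ 0.6 -0.5 -0.2] w 0.0269 q [-0.44  0.6   2.03  0.    0.51  0.94]
n 105 zmin 0.0222 0.0593 low part bay mean [-219.9   64.1] range [-232.   37.] [-184.   68.]
side px [236. 123.] n 80 bay mid [  11.1 -206.1] ext [53. 32.] mean [   8.  -200.1]
side px [233. 135.] n 41 bay mid [   6.1 -130.8] ext [29. 16.] mean [   5.2 -128.6]
side px [231. 146.] n 178 bay mid [  0.7 -74.3] ext [98.  8.] mean [ -0.1 -74.2]
side px [233. 156.] n 122 bay mid [-11.4 -32.3] ext [36. 37.] mean [-11.8 -30.2]
side px [214. 165.] n 132 bay mid [26.7  9.8] ext [35. 41.] mean [26.7 11.9]
side px [298. 178.] n 150 bay mid [-175.4   40.4] ext [37. 39.] mean [-176.    43.3]
side px [225. 181.] n 168 bay mid [-12.7  79.5] ext [76.  7.] mean [-12.4  79.4]
side px [252. 193.] n 39 bay mid [-76.9 111.8] ext [24. 13.] mean [-76.7 110.3]
side px [330. 196.] n 135 bay mid [-246.2   96.6] ext [28. 38.] mean [-247.3   99. ]
side px [251. 200.] n 55 bay mid [-78.8 134.7] ext [36. 19.] mean [-79.8 137.4]
side px [199. 231.] n 154 bay mid [ 14.1 241.4] ext [53. 34.] mean [  9.3 249.8]
(-220, 40, -20, 0) -> [0.03 0.11 5.11] [-0.   0.   0.5]
(-36, 40, -20, 0) -> [18.43  0.26  5.1 ] [-0.   0.   0.5]
```

View pics/s15.png

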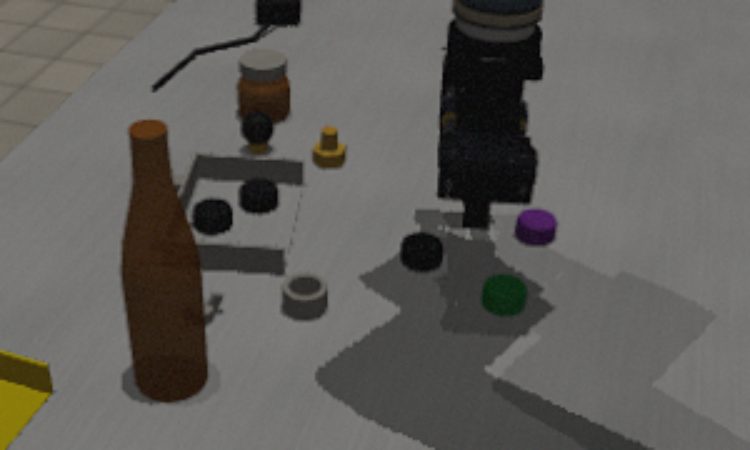

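>>> drive_tool(
  targets=[0,0.1,2.5,0,0,0.5,0,0.1,4,0,0,0.5,0,0.1,5.1,0,0,0.5,0,0.1,5.1,0,0,0.5,1,0.1,5.1,0,0,0.5,2,0.1,5.1,0,0,0.5,3,0.1,5.1,0,0,0.5,4,0.1,5.1,0,0,0.5,5.2,0.1,5.1,0,0,0.5,6.4,0.2,5.1,0,0,0.5,7.6,0.2,5.1,0,0,0.5,8.8,0.2,5.1,0,0,0.5],
)

```text
time: 20.62
position: [0.5215, -0.0645, -0.0191]
tool_rot: [0.996, 0.092, 0.001, 0.0]
ft_force: [0.5, -0.1, 0.4]
grip_width: 0.0271
```

>>> drive_tool(
  targets=[1.2,0,0,0,0,0,2.4,0,0,0,0,0,3.6,0,0,0,0,0,4.8,0,0,0,0,0,6,0,0,0,0,0,7.2,0,0,0,0,0,8.2,0,0,0,0,0,9,0,0,0,0,0,9.5,0,0,0,0,0,9.6,0,0,0,0,0,9.6,0,0,0,0,0],
)

```text
time: 21.53
position: [0.614, -0.0471, -0.0198]
tool_rot: [0.996, 0.092, 0.0, 0.0]
ft_force: [-0.1, 0.3, -0.3]
grip_width: 0.0271
```

Run:
```python
from h import *
where();p,X=tip("s16")
p,d=robot.camera("side");blobs("side",p,d)
```

```text
t 21.53 bay xy mm [-35.9  38.6] z -19.8 yaw rel bay -0.2 F [-0.1  0.3 -0.3] w 0.0271 q [-0.26  0.81  1.59 -0.    0.74  1.13]
n 44 zmin 0.0223 0.0227 low part bay mean [-35.8  62.7] range [-47.  60.] [-25.  67.]
side px [217. 145.] n 47 bay mid [ 36.8 -72.3] ext [26.  9.] mean [ 37.8 -73.7]
side px [210. 165.] n 52 bay mid [35.6 10.8] ext [18. 35.] mean [36.  14.9]
side px [227. 180.] n 249 bay mid [-12.9  64. ] ext [80. 37.] mean [-15.2  72.6]
side px [251. 196.] n 158 bay mid [-78.1 122. ] ext [38. 43.] mean [-77.4 123.6]
side px [329. 199.] n 30 bay mid [-245.3  105.4] ext [26. 21.] mean [-244.9  109.1]
side px [198. 231.] n 154 bay mid [ 14.7 241.9] ext [54. 34.] mean [ 10.1 249.9]
```

View pics/s16.png

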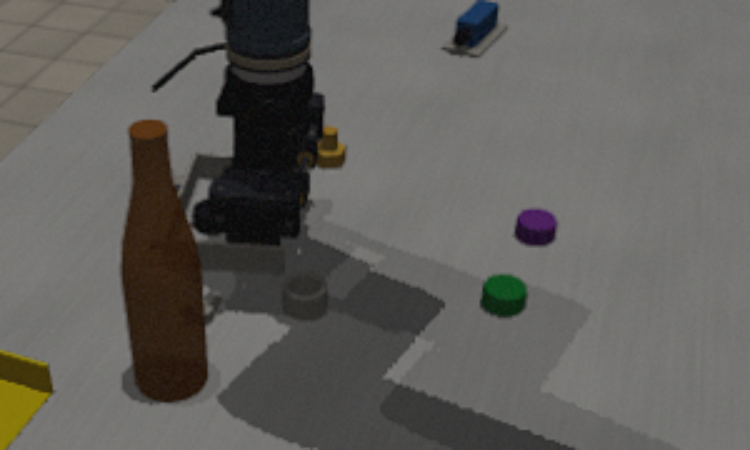

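No black cap is left in front of the bay in this view. I'll back off, lift and move to the robot's right so the top camera has a clear view.

>>> drive_tool(
  targets=[-1.5,0,0,0,0,0,-3,0,-1,0,0,0,-5,0,-4,0,0,0,-8,0,-7,0,0,0,-11,1,-10,0,0,0,-13,4,-12,0,0,0,-14,8,-14,0,0,0,-14,12,-15,0,0,0,-14,16,-15,0,0,0,-14,20,-15,0,0,0,-14,24,-15,0,0,0,-14,28,-15,0,0,0],
)

```text
time: 22.63
position: [0.5264, -0.3502, 0.1303]
tool_rot: [0.996, 0.091, -0.0, -0.0]
ft_force: [0.8, -0.4, -0.4]
grip_width: 0.0269
```

>>> drive_tool(
  targets=[-2,3.5,0,0,0,0,-4,7,0,0,0,0,-6,10,0,0,0,0,-6,10,0,0,0,0,-6,10,0,0,0,0],
)

```text
time: 23.05
position: [0.4846, -0.4591, 0.1295]
tool_rot: [0.996, 0.089, -0.0, -0.001]
ft_force: [-0.1, 1.4, -1.0]
grip_width: 0.027
```

Run:
```python
from h import *
where()
p,d=robot.camera("side");blobs("side",p,d);cv2.imwrite("pics/s17.png",cv2.resize(p[80:260,130:430],None,fx=2.5,fy=2.5)[:,:,::-1])
p,d=robot.camera("top");blobs("top",p,d);cv2.imwrite("pics/t17.png",cv2.resize(p[110:300,180:440],None,fx=3,fy=3,interpolation=cv2.INTER_CUBIC)[:,:,::-1])
```

```text
t 23.05 bay xy mm [-239.8 -342.1] z 129.5 yaw rel bay -0.5 F [-0.1  1.4 -1. ] w 0.027 q [-0.93  0.66  1.38  0.    1.1   0.47]
side px [236. 123.] n 80 bay mid [  11.4 -207.6] ext [52. 32.] mean [   7.8 -200.2]
side px [233. 135.] n 40 bay mid [   6.9 -131.6] ext [29. 15.] mean [   5.3 -129.2]
side px [232. 146.] n 176 bay mid [  0.6 -73.8] ext [99.  9.] mean [ -1.3 -74.5]
side px [233. 156.] n 119 bay mid [-11.2 -33.2] ext [35. 38.] mean [-11.6 -30.4]
side px [214. 164.] n 132 bay mid [26.7  9.2] ext [36. 39.] mean [26.7 12. ]
side px [228. 173.] n 125 bay mid [-11.9  39.3] ext [37. 35.] mean [-12.3  41.3]
side px [225. 181.] n 172 bay mid [-12.   79.7] ext [78.  8.] mean [-12.1  79.6]
side px [251. 193.] n 39 bay mid [-76.8 111.3] ext [24. 11.] mean [-76.3 110.6]
side px [330. 196.] n 134 bay mid [-246.2   97.1] ext [28. 37.] mean [-247.2   98.8]
side px [251. 201.] n 57 bay mid [-78.9 134.9] ext [36. 18.] mean [-79.6 137.6]
side px [199. 231.] n 142 bay mid [ 14.8 241.8] ext [54. 33.] mean [  9.  249.5]
top px [388. 141.] n 54 bay mid [   6.6 -210.6] ext [45. 37.] mean [   0.4 -202.2]
top px [335. 146.] n 43 bay mid [ 13.2 -75.2] ext [73.  2.] mean [ 12.4 -75.2]
top px [300. 148.] n 203 bay mid [25.9  7.2] ext [37. 37.] mean [25.7  7.1]
top px [321. 160.] n 202 bay mid [-12.5 -35.1] ext [38. 36.] mean [-12.8 -34.6]
top px [290. 166.] n 202 bay mid [-13.8  39.5] ext [35. 36.] mean [-13.7  39.6]
top px [215. 178.] n 23 bay mid [ -2.6 219.1] ext [22. 41.] mean [ -7.1 216.8]
```

View pics/t17.png

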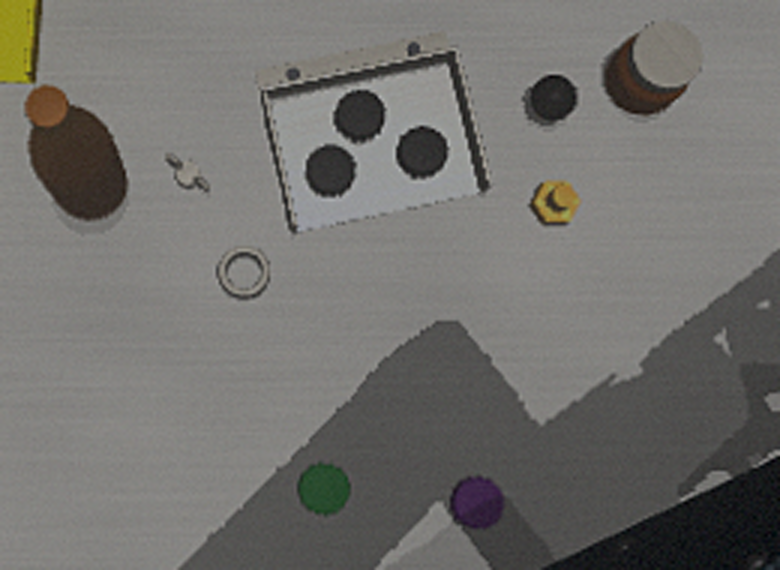

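View pics/s17.png

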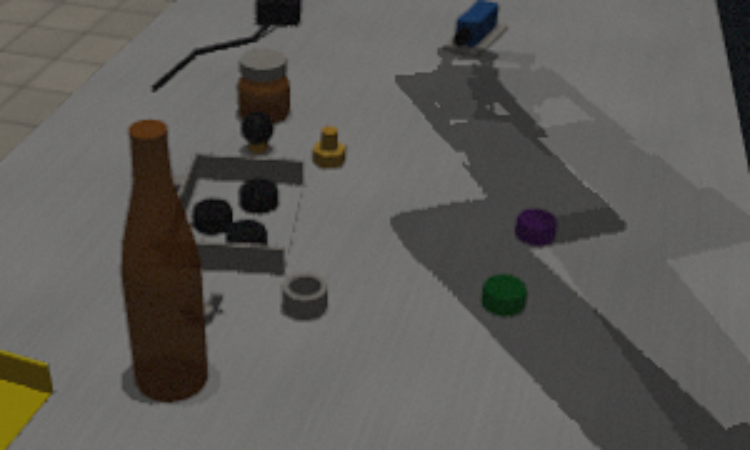

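All three caps lie in the bay. In the top crop they are at (359,116), (422,152) and (330,170), at least 41 mm past the mouth line. The ring, nut, fitting, knob, bottle and jar are at the same pixels as at the start, and the arm is clear.

Run:
```python
from rig import robot
print(robot.hand_in())
```

```text
the job is handed in; nothing more can be done
None
```

I swept all three black caps into the steel bay with the fingers, without picking any up, and handed the job in at about 23 s of the 69 s allowed. Hand-in reported no verdict.

**Last checks:** from the top camera, in the bay frame:

| Cap | x (mm) | y (mm) |
|---|---|---|
| A | -14 | 40 |
| B | 26 | 7 |
| C | -13 | -35 |

- **Caps:** all are well inside the limits (x between -37 and 55 mm, y within ±75 mm), and the side camera agrees to about 3 mm.
- **Loose things:** the ring, fitting, knob, wing nut, bottle and jar show at the same pixels as at the start. The arm was well clear of everything.

**What disagreed:** the reported tool height was about 28 mm too low. My first sweep at cap B therefore passed over it without touching anything. I measured the offset with the side camera's depth image and corrected for it from then on. A sideways offset of about 5 mm that I also suspected turned out to be just the narrow fingertips, and was harmless.

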